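# Put the bodkin away behind its keeper bar

## Robot

A 7-joint arm with a two-finger parallel gripper is mounted at the origin on the work surface. World frame = base frame: x ahead of the robot, y to its left, z up, the work surface at z = 0. Lengths are in m, angles in degrees, forces in N, time in s.
With the tool pointing down it reaches from about 0.35 to 0.9 m from the base axis. Payload 8.1 kg.
Tool frame: the origin (TCP) lies at the very end of the fingers, on their centre line; the grasp point (between the pads) lies manip.grasp_offset behind it (manip.grasp_offset is the distance from the TCP to the grasp point, in m); z points along the fingers, y is the line along which they close (so a half turn about z gives the same grasp; the last joint's range is limited). The gripper opens to 85 mm and grips with 20 to 120 N. Pads are 22 mm wide; open, the fingers measure 114 mm over their backs; the gripper's body (76 mm by 85 mm) begins 54 mm behind the grasp point. The pads swing forward as they close: fully open they stand 13 mm farther back than shut.
Start: joints at [-74.92, 24.895, 1.432, 90.138, -0.665, 64.973, -4.303], TCP at [0.224, 0.584, 0.231] pointing down, gripper open.
Joint ranges: [-149.89, 149.89], [-25.12, 119.58], [-72.63, 75.52], [4.76, 147.25], [-75.54, 255.54], [6.69, 114.76], [-157.13, 157.13]. Speed limits (degrees/s): [127.2, 127.2, 172.46, 172.46, 180, 180, 180].

## Interface

Orientations are given as [roll, pitch, yaw] about the fixed x, y, z axes, in that order (R = Rz(yaw) Ry(pitch) Rx(roll)).
In Python, from workcell import manip gives the robot as it stands.
- The arm moves only by the tool step_arm, never from a script. Its argument "moves" is a list of rows, each an object with "fingers": the opening, from 0 (shut) to 1 (fully open); "delta_pos": the shift along the tool's x, y, z normalised to -1 to 1, where 1 is 300 mm, a list of three; "rotation": the turn, a rotation vector about the tool's x, y, z normalised to -1 to 1, where 1 is pi/2 rad, a list of three. A call has 1 to 20 rows; each row shifts and turns the commanded pose from where the row before left it, along the tool's axes as they then stand; what a row does not reach is not made up. A row lasts 1/10 s, in which the tool goes at most 50 mm and 8.59 degrees, less where a joint would pass 70% of its speed; a pose out of reach is approached as far as the arm can. A call with a number of a shift or a turn outside -1 to 1 is refused whole. A call with a gripper value outside its range is refused whole. The fingers move at their own pace and stop on an object; "force" is the grip in N (left out, the last holds). Time passes only in rows, so rows that do not move let the fingers close. It gives the time, the measured TCP pose, the force, the opening and the grip force at its end, in the units of the state.
- manip.sense(): the state, without advancing time (a new reading comes with each control period).
- manip.capture(name): name is "scene" or "top"; returns a dict with "frame" (420x560x3 uint8, red, green, blue), "fx", "fy", "cx", "cy" (pixels), "extrinsics" (4x4, takes a point from world to camera coordinates). Camera axes: x right, y up, looking along -z (the intrinsics and any distortion apply to the point x, -y, -z); pixel columns grow to the right and rows downward; lengths in m; the calibration is good to about 2 mm. A picture is of the moment at which its call begins. There is no depth.
- manip.sign_off(): hands the job in; it is judged then, once.
Trained networks look in a picture, given as the dict that the camera call returned (one of the last four; its "shot" number tells which), for a name from the list of things; names that differ only in an ending like _2 or _b are one class to them, and where a whole thing is asked for, a point or a joint stands for the part that bears it (a point fixed in the world has none). Each returns a list of dicts, best first, with "score" (0 to 1); they miss things now and then, are a little off and sometimes report something else, mostly with a low value. They report only what shows in the picture. A call takes as long as a camera call. They do not tell look-alikes from the thing itself.
- manip.look_for(name, picture): "xy" ([column, row] in pixels, amid what is visible of it).
- manip.cut_out(name, picture): "region" (420x560 bool, what is visible of it) and "xy" ([column, row] in pixels, amid what is visible of it).
The state is a dict: "time": time; "joint_positions": joint angles; "joint_velocities": joint speeds; "tau": joint torques, N m; "tcp_pos": TCP position; "tool_rot": TCP orientation; "force": force on the tool from outside, world axes, zero at the start; "wrist_torque": the same for the moment, N m; "finger_gap": finger opening in m; "grasp_force": force on a finger pad.
Only numpy, scipy, OpenCV 4.12 (cv2) and the standard library are available. Lean on these libraries where they do the work, as an engineer would, in place of code of your own. Each camera call takes 0.05 s, during which the arm holds its last target. There are 200 camera calls.

## Task

Put the bodkin away in its wooden rack: draw it out from under the caddy's shelf and lay it in the rack's trough, spike first, then slide it fully home with its spike and the front of its handle under the plastic-topped guard. Then swing the hinged keeper bar shut behind the handle until it clicks into its detent. Let go of everything, and leave the tin, the bottle, the scissors and the brass stacker where they stand.

Things in the scene. Friction and masses are not known exactly. Their poses are not given: they have to be found in the camera images.
- bodkin: Bodkin (stout awl), 170 mm long, 120 g: pale wood handle 120 mm long, 26 x 26 mm square; brass ferrule 18 mm across, 10 mm long; steel spike 6 mm across, 40 mm long. Origin: underside of the handle at mid-length (handle spans x = -60 to +60 mm); x points to the spike, z up. Starts flat on the desk, the rear 60-70 mm of the handle under the caddy's shelf; to be drawn out along +x.
- bodkin_tip (a point): The point of the spike, 110 mm along the bodkin's x from its origin, 13 mm above its underside.
- bodkin_tail (a point): Centre of the rear end face of the handle, 60 mm behind the bodkin's origin, 13 mm above its underside. Home in the rack only the rear 70 mm of the handle is clear of the guard, at the start only the front 50-60 mm is clear of the shelf: so it is let go in the trough and taken again at this end.
- caddy: Low pale wooden caddy, fixed, origin at desk height, z up. Its shelf (underside 34, top 46 mm above the desk) spans x = -180 to -70 mm, 130 mm wide in y, on two side walls 106 mm apart inside. The bodkin's handle is in the space below, open to +x; its spike points roughly along +x. Three spools on the shelf, up to 80 mm high, start 67 mm behind its front edge.
- rack: Wooden rack, fixed: base board 250 (x) x 135 (y) x 8 mm. Origin at desk height at the board's mid-length, on the trough's centre line; x along the trough towards the guard, z up. Trough from x = -125 to +20 mm: floor 8 mm above the desk, guide walls 32 mm apart inside, 4 mm thick, tops 16 mm above the desk, so the handle stands 18 mm above them.
- guard_mouth (a point): Middle of the guard's open mouth, on the trough floor (rack x = +20, z = 8 mm). The guard is 32 mm wide inside, roof underside 40 and top 44 mm above the desk (pale translucent plastic on wooden sides), and runs 100 mm on to its end wall.
- guard_end (a point): Middle of the guard's end wall, inside face, 21 mm above the desk (rack x = +120 mm). Fully home the bodkin's tip meets this point, its tail is at rack x = -50 and its origin at rack x = +10, z = 8 mm. The shut keeper leaves about 4 mm of end play.
- keeper (a joint): Angle of the keeper bar on its upright hinge, rad: 0 shut (bar along the rack's -y, across the trough, front face at rack x = -54 mm); it opens clockwise seen from above, pointing along the rack's -x at 1.57; stop at 2.1. Starts at 1.5 to 1.9, stays where left. It cannot shut unless the handle is home. In the last 0.16 rad it rides over a sprung ball (about 4 N at the knob), then snaps to its stop at 0.
- keeper_hinge (a point): Hinge axis of the keeper bar, at the rack's x = -62, y = +58 mm, 22 mm above the desk. The steel bar is 16 mm wide, 12 mm thick, its end 108 mm from the axis, underside 22 and top 34 mm above the desk.
- keeper_knob (a point): Centre of the top of the upright round steel knob on the bar's free end, 98 mm from the hinge axis. Knob 16 mm across, from 34 to 66 mm above the desk.
- tin: Round aluminium tin, 94 mm across, 37 mm high, bystander. Origin: centre of its underside.
- varnish: Small amber bottle with a black cap, 40 mm across, 70 mm high, bystander. Origin: centre of its underside.
- scissors: Scissors with black loops lying flat, about 160 mm long, bystander. Origin near the rivet, on the underside; x points to the blades' points.
- stacker: Brass hair stacker, upright tube 36 mm across, 80 mm high, bystander. Origin: centre of its underside.
Not all that is in view belongs to the job. What is meant by the bodkin is not green, and is the larger of those in its own colour.

How it is judged:
By the outcome, as a careful person would: the job done as asked, in the order asked, and still so for the second after the job is handed in, with the robot touching nothing.
It also fails if it takes over 59 s, if anything falls off the work surface, if the arm or the gripper's body presses on something with over 40 N, if the wrist force passes 120 N, or if a joint passes its speed limit or range.

## Working session

There is one attempt and no reset: what is moved stays moved. The work goes in short steps, Python scripts to look and compute and a tool call to move; the robot and the scene stay as the last step left them, time stands still between calls to the robot, and variables do not carry over. Pictures are saved under pics/ and viewed, at most 11 in all, crops included, and the job is handed in when it is done.

Besides the shell and the picture viewer there is one more tool, called after ">>>" by a JSON object that holds its "fn" and its "kwargs", one argument or row to a line. step_arm: Moves the arm, as the interface text tells. Scaled input: -1 to 1 covers 300 mm each way for a shift and pi/2 rad each way for a turn. Its arguments: {"type":"object","properties":{"moves":{"type":"array","items":{"type":"object","properties":{"fingers":{"type":"number"},"delta_pos":{"type":"array","items":{"type":"number"}},"rotation":{"type":"array","items":{"type":"number"}}}}},"force":{"type":"number"}},"required":["moves"]}

```bash
ls; mkdir -p pics; cat > h.py <<'E'
import numpy as np, cv2
from workcell import manip
from scipy.spatial.transform import Rotation as R
def save(n,c): cv2.imwrite('pics/'+n+'.png',cv2.cvtColor(c['frame'],cv2.COLOR_RGB2BGR))
def proj(c,P):
    P=np.atleast_2d(P); q=(c['extrinsics']@np.c_[P,np.ones(len(P))].T).T
    return np.c_[c['cx']+c['fx']*q[:,0]/-q[:,2], c['cy']+c['fy']*-q[:,1]/-q[:,2]]
def ray(c,uv):
    E=c['extrinsics']; d=np.array([(uv[0]-c['cx'])/c['fx'],-(uv[1]-c['cy'])/c['fy'],-1.])
    return -E[:3,:3].T@E[:3,3], E[:3,:3].T@d
def atz(c,uv,z):
    o,d=ray(c,uv); return o+d*(z-o[2])/d[2]
def tri(obs):
    A=np.zeros((3,3));b=np.zeros(3)
    for c,uv in obs:
        o,d=ray(c,uv); d=d/np.linalg.norm(d); M=np.eye(3)-np.outer(d,d); A+=M;b+=M@o
    return np.linalg.solve(A,b)
E
python3 - <<'E'
from h import *
import pickle
np.set_printoptions(precision=4,suppress=True)
s=manip.sense(); print(s, manip.grasp_offset)
C={}
for n in('scene','top'):
    c=manip.capture(n); save(n+'0',c); C[n]=c
    print(n,{k:v for k,v in c.items() if k!='frame'})
    for t in('bodkin','bodkin_tip','bodkin_tail','caddy','rack','guard_mouth','guard_end','keeper_hinge','keeper_knob','tin','varnish','scissors','stacker'):
        try: print(t,[(np.round(x['xy'],1).tolist(),round(x['score'],2)) for x in manip.look_for(t,c)][:4])
        except Exception as e: print(t,e)
pickle.dump(C,open('c0.pkl','wb'))
E
```

```text
pics
{'time': 0.0, 'joint_positions': array([-74.9198,  24.9363,   1.4311,  90.1907,  -0.6613,  64.9734,
        -4.3039]), 'joint_velocities': array([ 0.1293,  0.0546,  0.0552, -0.0655, -0.0368, -0.0844,  0.0423]), 'tau': array([  0.    , -67.0458,   1.0245, -31.6213,   0.0155,   0.0123,
         0.    ]), 'tcp_pos': array([0.2234, 0.5831, 0.2305]), 'tool_rot': array([-179.9086,    0.0114,  159.0374]), 'force': array([-0.015 ,  0.3172, -0.8594]), 'wrist_torque': array([-0.0237, -0.0481,  0.0125]), 'grasp_force': 0.0, 'finger_gap': 0.08496453110185355} 0.0187
scene {'fx': 387.19006073744714, 'fy': 387.19006073744714, 'cx': 277.09131586696213, 'cy': 217.9847435925654, 'extrinsics': array([[ 0.8176,  0.5755,  0.0155, -0.4705],
       [-0.4036,  0.5538,  0.7283,  0.201 ],
       [ 0.4106, -0.6017,  0.6851, -1.2985],
       [ 0.    ,  0.    ,  0.    ,  1.    ]]), 'shot': 1}
bodkin [([219.6, 270.9], 0.79), ([234.8, 206.4], 0.72), ([198.7, 319.4], 0.7), ([310.6, 155.4], 0.51)]
bodkin_tip [([200.9, 319.5], 0.96), ([231.7, 207.2], 0.93), ([219.3, 272.3], 0.7), ([353.0, 146.2], 0.3)]
bodkin_t
[... 750 characters left out ...]
  ,  0.    ,  0.    ,  1.    ]]), 'shot': 2}
bodkin [([370.6, 237.5], 0.78), ([413.1, 219.6], 0.72), ([195.8, 223.7], 0.72), ([291.4, 285.6], 0.56)]
bodkin_tip [([288.9, 282.3], 0.63), ([363.4, 236.8], 0.6), ([414.2, 220.0], 0.51)]
bodkin_tail [([290.6, 282.7], 0.89), ([369.1, 234.2], 0.84), ([410.7, 221.0], 0.58)]
caddy [([362.0, 268.7], 0.88)]
rack [([195.6, 225.0], 0.72)]
guard_mouth [([297.6, 159.3], 0.17)]
guard_end [([195.5, 224.9], 0.88)]
keeper_hinge [([163.3, 261.9], 0.8), ([194.9, 225.7], 0.46)]
keeper_knob [([163.2, 261.8], 0.66)]
tin [([294.6, 160.5], 0.91)]
varnish [([287.0, 193.1], 0.58)]
scissors [([105.3, 223.2], 0.59), ([285.9, 192.5], 0.37)]
stacker [([466.9, 241.9], 0.64)]
```

View pics/scene0.png

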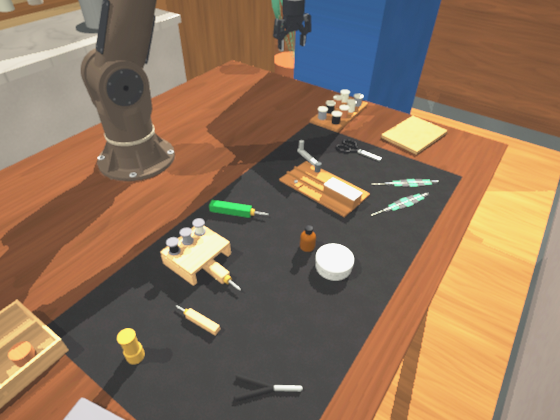

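View pics/top0.png

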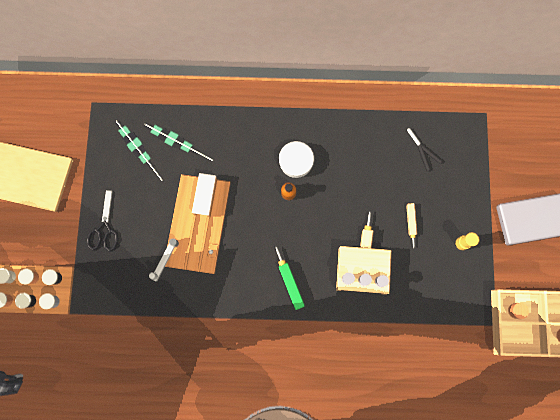

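Scene view and top view show three awls. Candidates: the green one (scene 232,209; top 290,283) is ruled out by its colour. The small pale one lies in the open (scene 200,320; top 412,222). The pale one sits under the caddy shelf (scene 219,272; top 368,235), and I choose that one. The rack is at top (197,223), with the keeper knob at about (155,276).

```bash
python3 - <<'E'
import pickle,cv2,numpy as np
C=pickle.load(open('c0.pkl','rb'))
def crop(n,x,y,w=100,h=75): return cv2.resize(C[n]['frame'][y:y+h,x:x+w],(400,300),interpolation=cv2.INTER_CUBIC)
a=np.vstack([np.hstack([crop('top',325,205),crop('scene',150,218)]),np.hstack([crop('top',145,165,147,110),crop('scene',275,130)])])
cv2.imwrite('pics/crops.png',a[:,:,::-1])
E
```

```text
(no output)
```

View pics/crops.png

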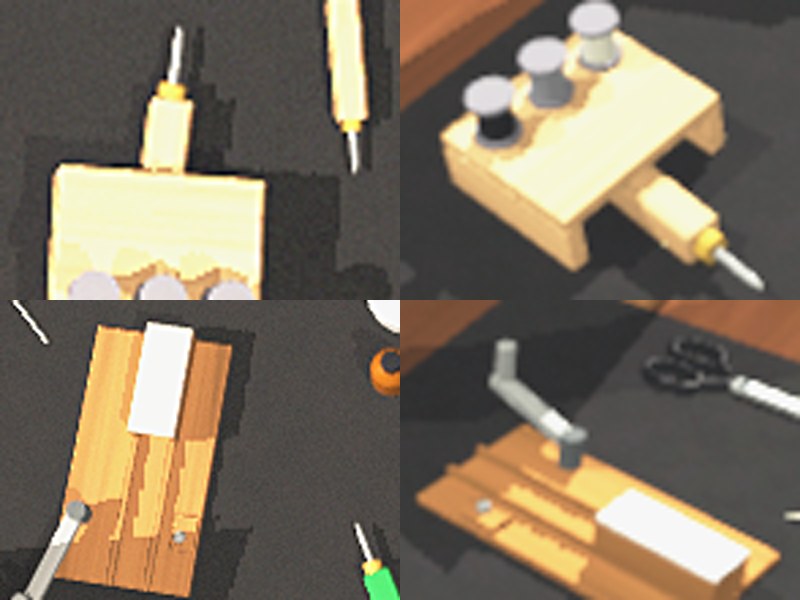

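The crops show the bodkin handle coming out from under the shelf, with its tip at top (369.7,211.7) and scene (240.5,290.0). It is stouter than the loose pale awl. The rack guard's white roof is centred at about top (204,194), and the keeper is open.

```bash
cat > m.py <<'E'
from h import *
import pickle
from scipy.optimize import least_squares
np.set_printoptions(precision=4,suppress=True)
C=pickle.load(open('c0.pkl','rb')); T=C['top'];S=C['scene']
t1=lambda x,y:(325+x/4-.4,205+y/4-.4); s1=lambda x,y:(150+(x-400)/4-.4,218+y/4-.4)
t2=lambda x,y:(145+x*.3675-.3,165+(y-300)*.3667-.3); s2=lambda x,y:(275+(x-400)/4-.4,130+(y-300)/4-.4)
def W(p,P): c,s=np.cos(p[2]),np.sin(p[2]); P=np.atleast_2d(P); return np.c_[p[0]+c*P[:,0]-s*P[:,1],p[1]+s*P[:,0]+c*P[:,1],P[:,2]]
def roof(c,box):
    x,y,w,h=box; f=c['frame'][y:y+h,x:x+w].astype(int); m=((f.min(2)>170)&(f.max(2)-f.min(2)<45)).astype(np.uint8)
    n,l,st,ce=cv2.connectedComponentsWithStats(m); k=1+st[1:,4].argmax()
    cn=cv2.findContours((l==k).astype(np.uint8),0,1)[0][0]
    return ce[k]+[x,y],st[k,4],cv2.minAreaRect(cn)
if __name__=='__main__':
    a=roof(T,(185,165,40,60));b=roof(S,(315,170,55,45)); print(a,b)
    print('roof tri',tri([(T,a[0]),(S,b[0])]))
    for n,p,q in [('tip',t1(179,27),s1(762,288)),('roofFarR',t2(193,327),s2(748,552)),('roofMouthR',t2(176,438),s2(718,581)),('x',t2(146,322),s2(748,552)),
       ('roofmouthL',t2(129,431),s2(597,517)),('roofFarL',t2(146,322),s2(626,488))]:
        print(n,tri([(T,p),(S,q)]))
    # rack pose fit: p=[x,y,yaw,w,yoffset board,bias top du,dv]
    obs=[]
    def f(p,full=False):
        w=p[3];yo=p[4];r=[]
        L=[(T,t2(146,322),(.12,w,.044)),(T,t2(193,327),(.12,-w,.044)),(T,t2(176,438),(.02,-w,.044)),(T,t2(129,431),(.02,w,.044)),
           (T,t2(99,325),(.125,yo+.0675,.008)),(T,t2(231,345),(.125,yo-.0675,.008)),(T,t2(190,597),(-.125,yo-.0675,.008)),(T,t2(57,578),(-.125,yo+.0675,.008)),
           (S,s2(626,488),(.12,w,.044)),(S,s2(748,552),(.12,-w,.044)),(S,s2(718,581),(.02,-w,.044)),(S,s2(597,517),(.02,w,.044)),
           (S,s2(417,498),(-.125,yo-.0675,.008)),(S,s2(529,423),(-.125,yo+.0675,.008)),(S,s2(779,555),(.125,yo+.0675,.008))]
        for c,uv,P in L: r.append(proj(c,W(p,P))[0]-uv)
        return np.array(r) if full else np.ravel(r)
    best=min((least_squares(f,[.7,.22,y,.02,0],loss='soft_l1') for y in(0,.2,-.2,1.57,-1.57,3.1)),key=lambda z:z.cost)
    print('rack',best.x,np.degrees(best.x[2])); print(f(best.x,True))
E
python3 m.py
```

```text
(array([203.2817, 193.9676]), np.int32(678), ((18.284000396728516, 28.688003540039062), (16.90467643737793, 40.606998443603516), 10.304845809936523)) (array([342.7179, 188.2897]), np.int32(397), ((27.430797576904297, 18.129758834838867), (37.352943420410156, 11.470588684082031), 28.072484970092773))
roof tri [0.6567 0.2149 0.0432]
tip [ 0.6275 -0.2233  0.0138]
roofFarR [0.7129 0.188  0.0696]
roofMouthR [ 0.6495  0.2284 -0.0205]
x [0.7117 0.2299 0.0442]
roofmouthL [0.5987 0.2362 0.0228]
roofFarL [0.6631 0.1941 0.1138]
rack [ 0.5846  0.2205 -0.1076  0.0213  0.0108] -6.165655319945299
[[  0.5681   2.4244]
 [ -0.7194   2.6958]
 [ -0.6225  -0.9183]
 [  0.4506  -0.5112]
 [ -0.5829   0.239 ]
 [  0.3701  -0.5787]
 [  0.6545  -0.6359]
 [ -1.579   -0.6113]
 [ 29.0027  15.4724]
 [ -9.6514   6.5555]
 [-30.7716 -15.565 ]
 [  7.8806  -6.0591]
 [ -0.7154   0.0096]
 [ -1.9943   0.4359]
 [  0.4513  -0.2241]]
```

```bash
cat > e.py <<'E'
s=open('m.py').read()
s=s.replace("(S,s2(626,488),(.12,w,.044)),(S,s2(748,552),(.12,-w,.044)),(S,s2(718,581),(.02,-w,.044)),(S,s2(597,517),(.02,w,.044))","(S,s2(626,488),(.02,w,.044)),(S,s2(748,552),(F,w,.044)),(S,s2(718,581),(F,-w,.044)),(S,s2(597,517),(.02,-w,.044))")
s=s.replace("(.12,w,.044)),(T,t2(193,327),(.12,-w","(F,w,.044)),(T,t2(193,327),(F,-w").replace("w=p[3];","w=p[3];F=p[5];").replace(",.02,0]",",.02,0,.12]")
s=s.replace("(S,s2(597,517))","(S,s2(626,488))").replace("(S,s2(626,488)),\n","")
s+='''
    Rk=best.x
    for n,P in dict(hinge=(-.062,.058,.034),mouth=(.02,0,.008),trough=(-.125,0,.008),end=(.12,0,.021)).items(): print(n,W(Rk,P),proj(T,W(Rk,P)),proj(S,W(Rk,P)))
    # bodkin
    L=[(T,t1(179,27),(.110,0,.013)),(T,t1(150,98),(.06,.013,.026)),(T,t1(191,98),(.06,-.013,.026)),
       (S,s1(762,288),(.110,0,.013))]
    g=lambda p:np.ravel([proj(c,W(p,P))[0]-uv for c,uv,P in L])
    b=least_squares(g,[.52,-.22,0]); print('bodkin',b.x,np.degrees(b.x[2])); print(g(b.x).reshape(-1,2))
    for P in [(.06,0,.026),(.06,.013,.026),(.06,-.013,.026),(.06,-.013,0),(0,.013,.026),(0,-.013,.026),(0,-.013,0)]: 
        u=proj(T,W(b.x,P))[0];v=proj(S,W(b.x,P))[0]; print(P,'topcrop',(u-[325,205]+.4)*4,'scenecrop',(v-[150,218]+.4)*4+[400,0])
    for n,p in dict(c1=(54,165),c2=(265,181)).items(): print(n,atz(T,t1(*p),.046))
    print('caddy S', [atz(S,s1(*p),.046) for p in((720,97),(568,223))])
'''
open('m.py','w').write(s)
E
python3 e.py; python3 m.py
```

```text
(array([203.2817, 193.9676]), np.int32(678), ((18.284000396728516, 28.688003540039062), (16.90467643737793, 40.606998443603516), 10.304845809936523)) (array([342.7179, 188.2897]), np.int32(397), ((27.430797576904297, 18.129758834838867), (37.352943420410156, 11.470588684082031), 28.072484970092773))
roof tri [0.6567 0.2149 0.0432]
tip [ 0.6275 -0.2233  0.0138]
roofFarR [0.7129 0.188  0.0696]
roofMouthR [ 0.6495  0.2284 -0.0205]
x [0.7117 0.2299 0.0442]
roofmouthL [0.5987 0.2362 0.0228]
roofFarL [0.6631 0.1941 0.1138]
rack [ 0.5837  0.2216 -0.1117  0.0221  0.01    0.1273] -6.399716677745607
[[ 0.5249  0.0278]
 [-0.1896  0.4402]
 [-0.7039 -0.5047]
 [-0.2274 -0.2467]
 [-0.486   0.506 ]
 [ 0.4401 -0.1135]
 [ 0.3369 -0.1919]
 [-1.8662 -0.3791]
 [ 0.6934  0.8216]
 [ 0.6239  0.2342]
 [-0.367   0.3433]
 [-0.8178  0.2725]
 [-0.8812 -0.2464]
 [-2.0402  0.273 ]
 [ 0.1841 -0.2633]]
hinge [[0.5286 0.2861 0.034 ]] [[173.382  242.2158]] [[317.0146 164.2184]]
mouth [[0.6036 0.2193 0.008 ]] [[202.4279 216.1777]] [[326.2205 190.141 ]]
trough [[0.4595 0.2355 0.008 ]] [[193.093 270.369]] [[289.7851 170.
[... 183 characters left out ...]
7262]
 [ 0.0883 -0.0399]]
(0.06, 0, 0.026) topcrop [171.305   97.8965] scenecrop [702.5672 227.1156]
(0.06, 0.013, 0.026) topcrop [151.5606  94.8898] scenecrop [718.9146 214.4796]
(0.06, -0.013, 0.026) topcrop [191.0592 100.9047] scenecrop [685.9641 239.9491]
(0.06, -0.013, 0) topcrop [184.8255 107.0431] scenecrop [689.6072 267.0914]
(0, 0.013, 0.026) topcrop [139.8902 185.2581] scenecrop [652.4934 161.9325]
(0, -0.013, 0.026) topcrop [179.7067 191.3674] scenecrop [619.5584 185.8159]
(0, -0.013, 0) topcrop [173.6297 195.9063] scenecrop [624.3317 213.1439]
c1 [ 0.5289 -0.1382  0.046 ]
c2 [ 0.5222 -0.2731  0.046 ]
caddy S [array([ 0.5312, -0.1434,  0.046 ]), array([ 0.5249, -0.2704,  0.046 ])]
```

```bash
cat > m2.py <<'E'
from m import *
L=lambda p:[(T,t2(146,322),(p[5],p[3],.044)),(T,t2(193,327),(p[5],-p[3],.044)),(T,t2(176,438),(.02,-p[3],.044)),(T,t2(129,431),(.02,p[3],.044)),
 (T,t2(99,325),(.125,p[4]+p[6],.008)),(T,t2(231,345),(.125,p[4]-p[6],.008)),(T,t2(190,597),(-.125,p[4]-p[6],.008)),(T,t2(77,511),(-.062,.058,.034)),
 (S,s2(626,488),(.02,p[3],.044)),(S,s2(748,552),(p[5],p[3],.044)),(S,s2(718,581),(p[5],-p[3],.044)),(S,s2(597,517),(.02,-p[3],.044)),
 (S,s2(417,498),(-.125,p[4]-p[6],.008)),(S,s2(779,555),(.125,p[4]+p[6],.008)),(S,s2(572,436),(-.062,.058,.036))]
f=lambda p:np.ravel([proj(c,W(p,P))[0]-uv for c,uv,P in L(p)])
b=least_squares(f,[.58,.22,-.11,.02,.01,.125,.0675],loss='soft_l1'); rk=b.x
print('rack',rk,np.degrees(rk[2])); print(f(rk).reshape(-1,2).T)
# bodkin incl. edge points at shelf (lateral), s free along handle
def g(p):
    q=[(T,t1(179,27),(.110,0,.013)),(T,t1(150,98),(.06,.013,.026)),(T,t1(191,98),(.06,-.013,.026)),(T,t1(143,168),(p[3],.013,.026)),(T,t1(186,171),(p[4],-.013,.026)),
       (S,s1(762,288),(.110,0,.013)),(S,s1(718,213),(.06,.013,.026)),(S,s1(688,240),(.06,-.013,.026)),(S,s1(688,264),(.06,-.013,0))]
    return np.ravel([proj(c,W(p,P))[0]-uv for c,uv,P in q])
bb=least_squares(g,[.52,-.21,-.1,0.01,0.01],loss='soft_l1');bk=bb.x; print('bodkin',bk,np.degrees(bk[2])); print(g(bk).reshape(-1,2).T)
def box(x0,x1,y0,y1,z): return [(x0,y0,z),(x1,y0,z),(x1,y1,z),(x0,y1,z),(x0,y0,z)]
def ov(c,im,k,o,pose,P,col):
    q=((proj(c,W(pose,P))-o+.5)*k-.5); cv2.polylines(im,[np.round(q*8).astype(int)],False,col,1,cv2.LINE_AA,3)
def view(c,x,y,w,h):
    im=cv2.resize(c['frame'][y:y+h,x:x+w],(400,300),interpolation=cv2.INTER_CUBIC)[:,:,::-1].copy();k=400/w;o=np.array([x,y])
    for y0 in(-.016,.016): ov(c,im,k,o,rk,[(-.125,y0,.016),(.02,y0,.016)],(255,0,255))
    ov(c,im,k,o,rk,box(.02,rk[5],-rk[3],rk[3],.044),(0,0,255)); ov(c,im,k,o,rk,box(-.125,.125,rk[4]-rk[6],rk[4]+rk[6],.008),(255,0,0))
    ov(c,im,k,o,bk,box(-.06,.06,-.013,.013,.026),(0,0,255)); ov(c,im,k,o,bk,[(.06,-.013,.0),(.06,.013,0)],(255,0,0)); ov(c,im,k,o,bk,[(.06,0,.013),(.11,0,.013)],(255,0,0))
    return im
cv2.imwrite('pics/ov1.png',np.vstack([np.hstack([view(T,325,205,100,75),view(S,150,218,100,75)]),np.hstack([view(T,145,165,147,110),view(S,275,130,100,75)])]))
E
python3 m2.py
```

```text
rack [ 0.5838  0.2219 -0.1127  0.022   0.0097  0.1273  0.0664] -6.45678225548589
[[ 0.4434 -0.2841 -0.838  -0.3482 -0.0384  0.0607 -0.1497  0.2297  0.7683
   0.6661 -0.3308 -0.7466 -0.6202 -0.0007 -0.4311]
 [ 0.0153  0.4423 -0.5229 -0.2799  0.5315 -0.1522 -0.2464  0.0897  0.7793
   0.1992  0.2952  0.2178 -0.434  -0.0615  0.0528]]
bodkin [ 0.5177 -0.2096 -0.1136  0.012   0.0139] -6.5065379040326805
[[-0.5311  0.4183  0.059   0.0815 -0.6343  0.1464  0.0355 -0.6043  0.3083]
 [ 0.2103 -0.574   0.8008  0.0094 -0.06   -0.2609  0.2857 -0.0198  0.7658]]
```

View pics/ov1.png

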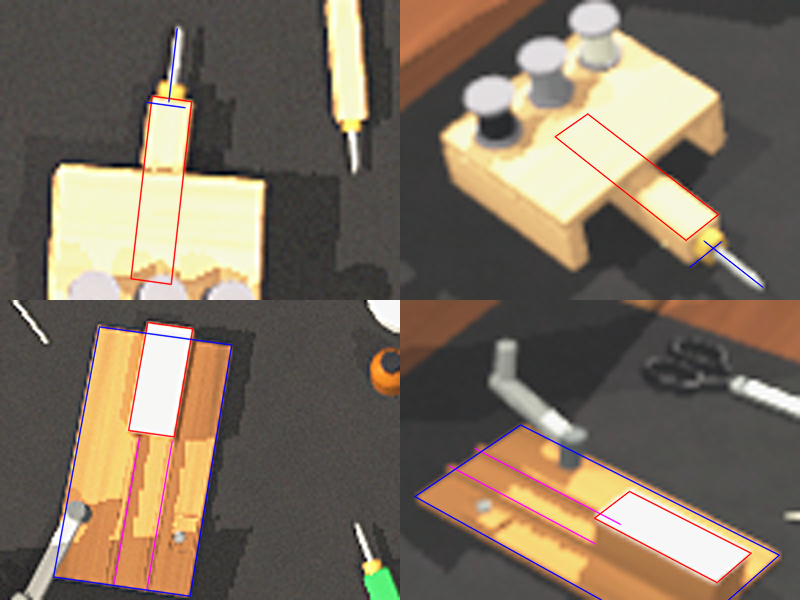

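The overlay matches: the bodkin origin is (0.518,-0.210) at yaw -6.5°, and the rack origin is (0.584,0.222) at yaw -6.5°. The triangulated heights are 14 mm for the tip and 43 mm for the roof, which agree with the text. The bodkin is the stouter pale one under the shelf.

>>> {"fn": "step_arm", "kwargs": {
  "moves": [
    {"fingers": 0.65, "rotation": [0, 0, -0.08]},
    {"fingers": 0.65, "rotation": [0, 0, -0.08]},
    {"fingers": 0.65, "delta_pos": [-0.075, -0.133, 0.015]},
    {"fingers": 0.65, "delta_pos": [-0.075, -0.133, 0.015]},
    {"fingers": 0.65, "delta_pos": [-0.075, -0.133, 0.015]},
    {"fingers": 0.65, "delta_pos": [-0.075, -0.133, 0.015]},
    {"fingers": 0.65, "delta_pos": [-0.075, -0.133, 0.015]},
    {"fingers": 0.65, "delta_pos": [-0.075, -0.133, 0.015]},
    {"fingers": 0.65, "delta_pos": [-0.075, -0.133, 0.015]},
    {"fingers": 0.65, "delta_pos": [-0.075, -0.133, 0.015]},
    {"fingers": 0.65, "delta_pos": [-0.075, -0.133, 0.015]},
    {"fingers": 0.65, "delta_pos": [-0.075, -0.133, 0.015]},
    {"fingers": 0.65, "delta_pos": [-0.075, -0.133, 0.015]},
    {"fingers": 0.65, "delta_pos": [-0.075, -0.133, 0.015]},
    {"fingers": 0.65, "delta_pos": [-0.075, -0.133, 0.015]},
    {"fingers": 0.65, "delta_pos": [-0.075, -0.133, 0.015]},
    {"fingers": 0.65, "delta_pos": [-0.075, -0.133, 0.015]},
    {"fingers": 0.65, "delta_pos": [-0.075, -0.133, 0.015]},
    {"fingers": 0.65, "delta_pos": [-0.075, -0.133, 0.015]},
    {"fingers": 0.65, "delta_pos": [-0.06, -0.11, 0.01]}
  ],
  "force": 40
}}

```text
invalid input at $.moves[0]: expected keys fingers, delta_pos, rotation
```

```bash
cat > to.py <<'E'
# to.py x y z yaw : remaining shift/turn in tool units
from h import *
import sys
np.set_printoptions(precision=4,suppress=True)
def rem(x,y,z,yaw):
    s=manip.sense(); r=R.from_euler('xyz',s['tool_rot'],degrees=True)
    d=r.inv().apply(np.array([x,y,z])-s['tcp_pos']); q=(r.inv()*R.from_euler('xyz',[180,0,yaw],degrees=True)).as_rotvec(degrees=True)
    print('t',round(s['time'],2),'tcp',s['tcp_pos'],s['tool_rot'],'gap',s['finger_gap'],'gf',s['grasp_force'],'F',s['force']); print('shift',d/.3,'turn',q/90)
if __name__=='__main__':
    rem(*map(float,sys.argv[1:5])); print(manip.sense()['joint_positions'])
E
python3 to.py .5594 -.2144 .011 173.5
```

```text
t 1.4 tcp [0.2236 0.5836 0.2313] [179.9979   0.0014 159.039 ] gap 0.08517968605916938 gf 0.0 F [ 0.031  -0.3331 -0.7127]
shift [-1.9969 -2.0837  0.7344] turn [ 0.      0.     -0.1607]
[-74.9198  24.8949   1.433   90.1378  -0.664   64.9736  -4.3   ]
```

>>> {"fn": "step_arm", "kwargs": {
  "moves": [
    {"fingers": 0.65, "delta_pos": [0, 0, 0], "rotation": [0, 0, -0.08]},
    {"fingers": 0.65, "delta_pos": [0, 0, 0], "rotation": [0, 0, -0.08]},
    {"fingers": 0.65, "delta_pos": [-0.075, -0.133, 0.015], "rotation": [0, 0, 0]},
    {"fingers": 0.65, "delta_pos": [-0.075, -0.133, 0.015], "rotation": [0, 0, 0]},
    {"fingers": 0.65, "delta_pos": [-0.075, -0.133, 0.015], "rotation": [0, 0, 0]},
    {"fingers": 0.65, "delta_pos": [-0.075, -0.133, 0.015], "rotation": [0, 0, 0]},
    {"fingers": 0.65, "delta_pos": [-0.075, -0.133, 0.015], "rotation": [0, 0, 0]},
    {"fingers": 0.65, "delta_pos": [-0.075, -0.133, 0.015], "rotation": [0, 0, 0]},
    {"fingers": 0.65, "delta_pos": [-0.075, -0.133, 0.015], "rotation": [0, 0, 0]},
    {"fingers": 0.65, "delta_pos": [-0.075, -0.133, 0.015], "rotation": [0, 0, 0]},
    {"fingers": 0.65, "delta_pos": [-0.075, -0.133, 0.015], "rotation": [0, 0, 0]},
    {"fingers": 0.65, "delta_pos": [-0.075, -0.133, 0.015], "rotation": [0, 0, 0]},
    {"fingers": 0.65, "delta_pos": [-0.075, -0.133, 0.015], "rotation": [0, 0, 0]},
    {"fingers": 0.65, "delta_pos": [-0.075, -0.133, 0.015], "rotation": [0, 0, 0]},
    {"fingers": 0.65, "delta_pos": [-0.075, -0.133, 0.015], "rotation": [0, 0, 0]},
    {"fingers": 0.65, "delta_pos": [-0.075, -0.133, 0.015], "rotation": [0, 0, 0]},
    {"fingers": 0.65, "delta_pos": [-0.075, -0.133, 0.015], "rotation": [0, 0, 0]},
    {"fingers": 0.65, "delta_pos": [-0.075, -0.133, 0.015], "rotation": [0, 0, 0]},
    {"fingers": 0.65, "delta_pos": [-0.075, -0.133, 0.015], "rotation": [0, 0, 0]},
    {"fingers": 0.65, "delta_pos": [-0.06, -0.11, 0.01], "rotation": [0, 0, 0]}
  ],
  "force": 40
}}

```text
time: 3.4
tcp_pos: [0.5408, -0.1715, 0.1517]
tool_rot: [-180.0, 0.0, 173.4]
force: [0.8, 0.4, -0.6]
finger_gap: 0.0558
grasp_force: 0.0
```

```bash
python3 to.py .5594 -.2144 .011 173.5
```

```text
t 3.4 tcp [ 0.5408 -0.1715  0.1517] [-179.9666    0.0333  173.3751] gap 0.05578097843820426 gf 0.0 F [ 0.7808  0.4486 -0.6196]
shift [-0.0778 -0.1346  0.469 ] turn [-0.0004  0.0004 -0.0014]
[ -1.321   24.5473  18.5311 105.0997  -9.6313  51.8428 104.9909]
```

>>> {"fn": "step_arm", "kwargs": {
  "moves": [
    {"fingers": 0.65, "delta_pos": [0, 0, 0], "rotation": [0, 0, 0]},
    {"fingers": 0.65, "delta_pos": [0, 0, 0], "rotation": [0, 0, 0]}
  ]
}}

```text
time: 3.6
tcp_pos: [0.54, -0.1695, 0.1515]
tool_rot: [-180.0, -0.0, 173.3]
force: [-0.7, 1.3, -0.1]
finger_gap: 0.0558
grasp_force: 0.0
```

```bash
python3 to.py .5594 -.2144 .011 173.5
```

```text
t 3.6 tcp [ 0.54   -0.1695  0.1515] [-179.9953   -0.0317  173.3249] gap 0.055814848997531044 gf 0.0 F [-0.696   1.2957 -0.1386]
shift [-0.082  -0.141   0.4683] turn [-0.0001 -0.0004 -0.0019]
[ -1.4625  24.4727  18.4782 105.2426  -9.6014  51.8325 104.7514]
```

>>> {"fn": "step_arm", "kwargs": {
  "moves": [
    {"fingers": 0.65, "delta_pos": [-0.041, -0.0705, 0], "rotation": [0, 0, 0]},
    {"fingers": 0.65, "delta_pos": [-0.041, -0.0705, 0], "rotation": [0, 0, 0]},
    {"fingers": 0.65, "delta_pos": [0, 0, 0.12], "rotation": [0, 0, -0.002]},
    {"fingers": 0.65, "delta_pos": [0, 0, 0.12], "rotation": [0, 0, 0]},
    {"fingers": 0.65, "delta_pos": [0, 0, 0.11], "rotation": [0, 0, 0]},
    {"fingers": 0.65, "delta_pos": [0, 0, 0.06], "rotation": [0, 0, 0]},
    {"fingers": 0.65, "delta_pos": [0, 0, 0.04], "rotation": [0, 0, 0]},
    {"fingers": 0.65, "delta_pos": [0, 0, 0], "rotation": [0, 0, 0]}
  ]
}}

```text
time: 4.4
tcp_pos: [0.5591, -0.2119, 0.0157]
tool_rot: [179.9, -0.1, 173.7]
force: [-0.0, 0.0, 0.4]
finger_gap: 0.0557
grasp_force: 0.0
```

```bash
python3 to.py .5594 -.2144 .011 173.5; python3 - <<'E'
from h import *
import numpy as np
a=[]
for n,x,y in(('top',325,205),('scene',170,218)):
    c=manip.capture(n); a.append(cv2.resize(c['frame'][y:y+75,x:x+100],(400,300),interpolation=cv2.INTER_CUBIC)[:,:,::-1])
cv2.imwrite('pics/g1.png',np.hstack(a))
E
```

```text
t 4.4 tcp [ 0.5591 -0.2119  0.0157] [179.9381  -0.1267 173.7063] gap 0.055651754560338586 gf 0.0 F [-0.0403  0.0072  0.3876]
shift [-0.002  -0.0082  0.0158] turn [ 0.0007 -0.0014  0.0023]
[  5.4724  37.3852  14.8548 106.2755 -14.5981  38.3235 112.6489]
```

View pics/g1.png

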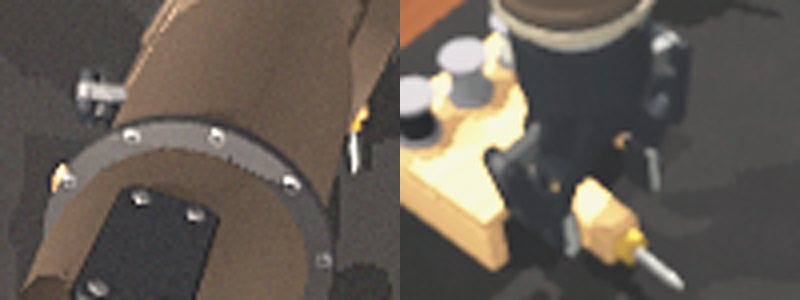

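The gripper straddles the exposed handle front (scene crop about 590,210), with the ferrule and spike clear ahead of it.

>>> {"fn": "step_arm", "kwargs": {
  "moves": [
    {"fingers": 0.65, "delta_pos": [0, -0.004, 0], "rotation": [0, 0, 0]},
    {"fingers": 0.65, "delta_pos": [0, 0, 0], "rotation": [0, 0, 0]}
  ]
}}

```text
time: 4.7
tcp_pos: [0.5603, -0.2152, 0.018]
tool_rot: [-180.0, 0.1, 173.6]
force: [1.1, 0.2, 0.3]
finger_gap: 0.0553
grasp_force: 0.0
```

```bash
python3 to.py .5594 -.2144 .011 173.5
```

```text
t 4.7 tcp [ 0.5603 -0.2152  0.018 ] [-179.9797    0.1118  173.6094] gap 0.055338398687565654 gf 0.0 F [1.0748 0.2263 0.3168]
shift [0.0034 0.0022 0.0233] turn [-0.0002  0.0012  0.0012]
[  5.6531  37.2489  14.9554 106.109  -14.5737  38.3823 112.7677]
```

>>> {"fn": "step_arm", "kwargs": {
  "moves": [
    {"fingers": 0.65, "delta_pos": [0.002, 0.002, 0.023], "rotation": [0, 0, 0]},
    {"fingers": 0.65, "delta_pos": [0, 0, 0], "rotation": [0, 0, 0]},
    {"fingers": 0, "delta_pos": [0, 0, 0], "rotation": [0, 0, 0]},
    {"fingers": 0, "delta_pos": [0, 0, 0], "rotation": [0, 0, 0]},
    {"fingers": 0, "delta_pos": [0, 0, 0], "rotation": [0, 0, 0]},
    {"fingers": 0, "delta_pos": [0, 0, 0], "rotation": [0, 0, 0]},
    {"fingers": 0, "delta_pos": [0, 0, 0], "rotation": [0, 0, 0]}
  ],
  "force": 40
}}

```text
time: 5.4
tcp_pos: [0.5592, -0.2142, 0.0101]
tool_rot: [-180.0, 0.0, 173.6]
force: [0.3, -0.5, 2.0]
finger_gap: 0.025
grasp_force: 40.2
```

```bash
python3 to.py .5594 -.2144 .011 173.5
```

```text
t 5.4 tcp [ 0.5592 -0.2142  0.0101] [-179.9976    0.0195  173.6173] gap 0.025013290987861276 gf 40.24327576160431 F [ 0.3099 -0.4942  1.9504]
shift [-0.0006 -0.0006 -0.0031] turn [-0.      0.0002  0.0013]
[  5.7804  37.8628  14.6821 106.4201 -14.7929  37.544  112.9076]
```

>>> {"fn": "step_arm", "kwargs": {
  "moves": [
    {"fingers": 0, "delta_pos": [0, 0, -0.008], "rotation": [0, 0, 0]},
    {"fingers": 0, "delta_pos": [-0.07, 0, 0], "rotation": [0, 0, 0]},
    {"fingers": 0, "delta_pos": [-0.07, 0, 0], "rotation": [0, 0, 0]},
    {"fingers": 0, "delta_pos": [-0.07, 0, 0], "rotation": [0, 0, 0]},
    {"fingers": 0, "delta_pos": [-0.07, 0, 0], "rotation": [0, 0, 0]},
    {"fingers": 0, "delta_pos": [-0.05, 0, 0], "rotation": [0, 0, 0]},
    {"fingers": 0, "delta_pos": [0, 0, -0.1], "rotation": [0, 0, 0]},
    {"fingers": 0, "delta_pos": [0, 0, -0.13], "rotation": [0, 0, 0]},
    {"fingers": 0, "delta_pos": [0, 0, -0.13], "rotation": [0, 0, 0]},
    {"fingers": 0, "delta_pos": [0, 0, -0.05], "rotation": [0, 0, 0]},
    {"fingers": 0, "delta_pos": [0, 0, 0], "rotation": [0, 0, 0]}
  ]
}}

```text
time: 6.5
tcp_pos: [0.6588, -0.2257, 0.1377]
tool_rot: [-180.0, 0.2, 173.6]
force: [0.5, 0.2, -0.9]
finger_gap: 0.0254
grasp_force: 39.9
```

```bash
python3 to.py .5311 .2279 .13 173.54
```

```text
t 6.5 tcp [ 0.6588 -0.2257  0.1377] [-179.9669    0.2431  173.6153] gap 0.02538662511350451 gf 39.88868236541748 F [ 0.4992  0.193  -0.8621]
shift [0.5911 1.4552 0.0224] turn [-0.0004  0.0027  0.0008]
[  3.3988  36.5323  18.2146  86.3834 -12.5774  58.8525 108.3614]
```

>>> {"fn": "step_arm", "kwargs": {
  "moves": [
    {"fingers": 0, "delta_pos": [0.049, 0.121, 0], "rotation": [0, 0, 0]},
    {"fingers": 0, "delta_pos": [0.049, 0.121, 0], "rotation": [0, 0, 0]},
    {"fingers": 0, "delta_pos": [0.049, 0.121, 0], "rotation": [0, 0, 0]},
    {"fingers": 0, "delta_pos": [0.049, 0.121, 0], "rotation": [0, 0, 0]},
    {"fingers": 0, "delta_pos": [0.049, 0.121, 0], "rotation": [0, 0, 0]},
    {"fingers": 0, "delta_pos": [0.049, 0.121, 0], "rotation": [0, 0, 0]},
    {"fingers": 0, "delta_pos": [0.049, 0.121, 0], "rotation": [0, 0, 0]},
    {"fingers": 0, "delta_pos": [0.049, 0.121, 0], "rotation": [0, 0, 0]},
    {"fingers": 0, "delta_pos": [0.049, 0.121, 0], "rotation": [0, 0, 0]},
    {"fingers": 0, "delta_pos": [0.049, 0.121, 0], "rotation": [0, 0, 0]},
    {"fingers": 0, "delta_pos": [0.049, 0.121, 0], "rotation": [0, 0, 0]},
    {"fingers": 0, "delta_pos": [0.049, 0.121, 0], "rotation": [0, 0, 0]},
    {"fingers": 0, "delta_pos": [0, 0, 0], "rotation": [0, 0, 0]},
    {"fingers": 0, "delta_pos": [0, 0, 0], "rotation": [0, 0, 0]}
  ]
}}

```text
time: 7.9
tcp_pos: [0.5289, 0.2281, 0.1333]
tool_rot: [-179.9, -0.2, 173.8]
force: [0.5, -0.9, -1.4]
finger_gap: 0.0249
grasp_force: 39.9
```

```bash
python3 to.py .5311 .2279 .06 173.54;  python3 - <<'E'
from h import *
import pickle
C={}
for n in('top','scene'): c=C[n]=manip.capture(n)
pickle.dump(C,open('c1.pkl','wb'))
a=[cv2.resize(C[n]['frame'][y:y+120,x:x+160],(400,300),interpolation=cv2.INTER_CUBIC)[:,:,::-1] for n,x,y in(('top',130,150),('scene',250,90))]
cv2.imwrite('pics/g2.png',np.hstack(a))
E
```

```text
t 7.9 tcp [0.5289 0.2281 0.1333] [-179.8942   -0.159   173.7837] gap 0.024903517940643157 gf 39.90648865699768 F [ 0.5205 -0.907  -1.3721]
shift [-0.0081  0.0005  0.2443] turn [-0.0012 -0.0018  0.0027]
[-40.3884  26.5337  16.3576 104.6133  -9.3952  50.3604  64.1588]
```

View pics/g2.png

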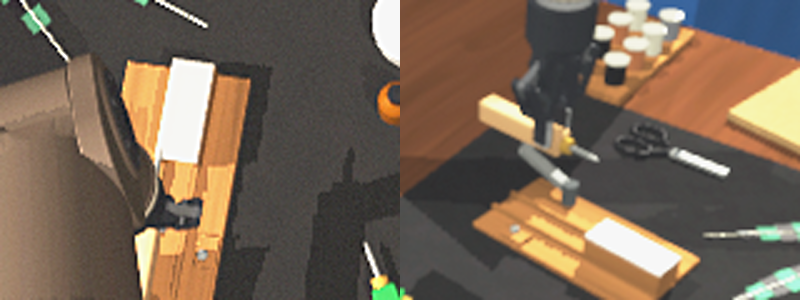

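The bodkin is held level above the trough (scene crop: tail 480,105, tip 597,160). The keeper bar is clear to the left. Next I check the tip against the rack frame.

```bash
cat > fr.py <<'E'
from h import *
import pickle
np.set_printoptions(precision=4,suppress=True)
RK=[.5838,.2219,-.1127]
def rk(P): c,s=np.cos(RK[2]),np.sin(RK[2]); d=np.array(P)[:2]-RK[:2]; return np.array([c*d[0]+s*d[1],-s*d[0]+c*d[1],P[2]])
def wd(P): c,s=np.cos(RK[2]),np.sin(RK[2]); return np.array([RK[0]+c*P[0]-s*P[1],RK[1]+s*P[0]+c*P[1],P[2]])
E
python3 - <<'E'
from fr import *
C=pickle.load(open('c1.pkl','rb'));S=C['scene'];T=C['top']
tcp=np.array([.5289,.2281,.1333]); print('tcp in rack',rk(tcp))
a=np.radians(-6.3); ax=np.array([np.cos(a),np.sin(a),0])
for n,s,z in(('tip',.068,.0029),('front',.018,.0159),('tail top',-.102,.0159)):
    p=tcp+ax*s; p[2]+=z; u=proj(S,p)[0]; v=proj(T,p)[0]; print(n,rk(p),'scenecrop',(u-[250,90]+.5)*2.5+[400,0],'topcrop',(v-[130,150]+.5)*2.5)
E
python3 -c "
import cv2,numpy as np,pickle
C=pickle.load(open('c1.pkl','rb'))
f=C['scene']['frame'][115:175,275:355];g=C['top']['frame'][205:275,170:230]
cv2.imwrite('pics/g3.png',np.hstack([cv2.resize(f,(480,360),interpolation=2),cv2.resize(g,(309,360),interpolation=2)])[:,:,::-1])"
```

```text
tcp in rack [-0.0552 -0.      0.1333]
tip [0.0128 0.0002 0.1362] scenecrop [598.5283 160.375 ] topcrop [160.0086 149.7263]
front [-0.0372  0.      0.1492] scenecrop [564.2283 134.0707] topcrop [148.7603 198.1878]
tail top [-0.1572 -0.0003  0.1492] scenecrop [484.8264  97.1454] topcrop [126.7985 324.0134]
```

View pics/g3.png

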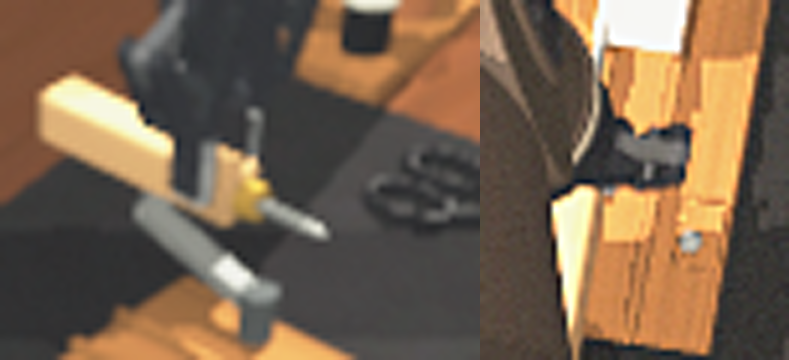

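>>> {"fn": "step_arm", "kwargs": {
  "moves": [
    {"fingers": 0, "delta_pos": [0, 0, 0.1], "rotation": [0, 0, 0]},
    {"fingers": 0, "delta_pos": [0, 0, 0.1], "rotation": [0, 0, 0]},
    {"fingers": 0, "delta_pos": [0, 0, 0.09], "rotation": [0, 0, 0]},
    {"fingers": 0, "delta_pos": [0, 0, 0.04], "rotation": [0, 0, 0]},
    {"fingers": 0, "delta_pos": [0, 0, 0], "rotation": [0, 0, 0]},
    {"fingers": 0, "delta_pos": [0, 0, 0], "rotation": [0, 0, 0]}
  ]
}}

```text
time: 8.6
tcp_pos: [0.5313, 0.2269, 0.037]
tool_rot: [180.0, 0.0, 173.6]
force: [0.5, -1.4, -0.6]
finger_gap: 0.025
grasp_force: 39.9
```

```bash
python3 to.py .5289 .2281 .02 173.54;  python3 - <<'E'
from fr import *
C={}
for n in('top','scene'): c=C[n]=manip.capture(n)
pickle.dump(C,open('c2.pkl','wb'))
s=manip.sense(); print(rk(s['tcp_pos']))
a=[cv2.resize(C[n]['frame'][y:y+75,x:x+100],(400,300),interpolation=cv2.INTER_CUBIC)[:,:,::-1] for n,x,y in(('top',155,200),('scene',265,130))]
cv2.imwrite('pics/g4.png',np.hstack(a))
E
```

```text
t 8.6 tcp [0.5313 0.2269 0.037 ] [179.9934   0.0352 173.5549] gap 0.025004630779537906 gf 39.893218874931335 F [ 0.4763 -1.3716 -0.5558]
shift [0.0085 0.0032 0.0565] turn [0.0001 0.0004 0.0002]
[-38.1698  34.0142  13.8563 108.712  -12.3573  38.6741  66.6422]
[-0.0524 -0.0003  0.0377]
```

View pics/g4.png

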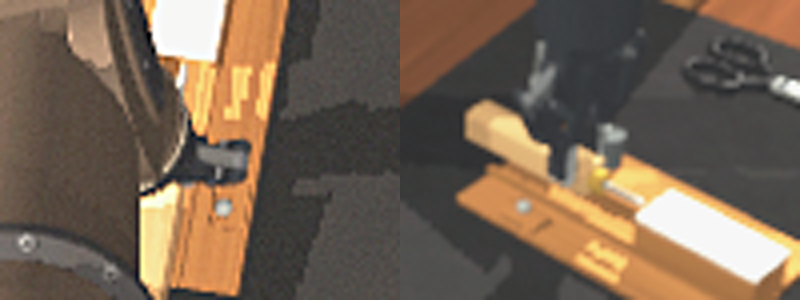

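The handle is over the trough with the spike tip just short of the guard mouth (scene crop about 640,205). I'll back off 3 mm and lower.

>>> {"fn": "step_arm", "kwargs": {
  "moves": [
    {"fingers": 0, "delta_pos": [0.01, 0.001, 0.02], "rotation": [0, 0, 0]},
    {"fingers": 0, "delta_pos": [0, 0, 0.02], "rotation": [0, 0, 0]},
    {"fingers": 0, "delta_pos": [0, 0, 0.012], "rotation": [0, 0, 0]},
    {"fingers": 0, "delta_pos": [0, 0, 0], "rotation": [0, 0, 0]},
    {"fingers": 0, "delta_pos": [0, 0, 0], "rotation": [0, 0, 0]}
  ]
}}

```text
time: 9.2
tcp_pos: [0.5276, 0.228, 0.0206]
tool_rot: [-180.0, -0.0, 173.6]
force: [0.4, 1.2, -0.2]
finger_gap: 0.0248
grasp_force: 39.9
```

```bash
python3 to.py .5289 .2281 .02 173.54; python3 -c "
from fr import *
print(rk(manip.sense()['tcp_pos']))"
```

```text
t 9.2 tcp [0.5276 0.228  0.0206] [-179.9934   -0.0113  173.6174] gap 0.024832253239940462 gf 39.91035461425781 F [ 0.3908  1.1766 -0.198 ]
shift [-0.0042  0.0007  0.002 ] turn [-0.0001 -0.0001  0.0009]
[-38.0353  35.2417  13.2893 109.5677 -12.8472  36.6261  66.8744]
[-0.0565 -0.0002  0.0206]
```

>>> {"fn": "step_arm", "kwargs": {
  "moves": [
    {"fingers": 0, "delta_pos": [-0.03, 0, 0], "rotation": [0, 0, 0]},
    {"fingers": 0, "delta_pos": [-0.03, 0, 0], "rotation": [0, 0, 0]},
    {"fingers": 0, "delta_pos": [-0.03, 0, 0], "rotation": [0, 0, 0]},
    {"fingers": 0, "delta_pos": [-0.03, 0, 0], "rotation": [0, 0, 0]},
    {"fingers": 0, "delta_pos": [-0.03, 0, 0], "rotation": [0, 0, 0]},
    {"fingers": 0, "delta_pos": [0, 0, 0.005], "rotation": [0, 0, 0]},
    {"fingers": 0, "delta_pos": [0, 0, 0], "rotation": [0, 0, 0]}
  ]
}}

```text
time: 9.9
tcp_pos: [0.5722, 0.2228, 0.0188]
tool_rot: [-180.0, -0.0, 173.6]
force: [-0.7, -0.3, -1.4]
finger_gap: 0.0252
grasp_force: 39.9
```

```bash
python3 to.py .5289 .2281 .019 173.54; python3 -c "
from fr import *
print(rk(manip.sense()['tcp_pos']))"
```

```text
t 9.9 tcp [0.5722 0.2228 0.0188] [-179.9869   -0.0334  173.5983] gap 0.02523098620208505 gf 39.92626368999481 F [-0.6842 -0.2904 -1.4018]
shift [ 0.1455  0.0013 -0.0005] turn [-0.0001 -0.0004  0.0006]
[-35.2701  38.0167  13.3191 103.7588 -12.8361  39.7267  68.8382]
[-0.0116 -0.0004  0.0188]
```

>>> {"fn": "step_arm", "kwargs": {
  "moves": [
    {"fingers": 0.55, "delta_pos": [0, 0, 0], "rotation": [0, 0, 0]},
    {"fingers": 0.55, "delta_pos": [0, 0, 0], "rotation": [0, 0, 0]},
    {"fingers": 0.55, "delta_pos": [0, 0, 0], "rotation": [0, 0, 0]},
    {"fingers": 0.55, "delta_pos": [0, 0, -0.07], "rotation": [0, 0, 0]},
    {"fingers": 0.55, "delta_pos": [0, 0, -0.07], "rotation": [0, 0, 0]},
    {"fingers": 0.55, "delta_pos": [0.08, 0.0, 0], "rotation": [0, 0, 0]},
    {"fingers": 0.55, "delta_pos": [0.08, 0.0, 0], "rotation": [0, 0, 0]},
    {"fingers": 0.55, "delta_pos": [0.08, 0.0, 0], "rotation": [0, 0, 0]},
    {"fingers": 0.55, "delta_pos": [0, 0, 0], "rotation": [0, 0, 0]},
    {"fingers": 0.55, "delta_pos": [0, 0, 0], "rotation": [0, 0, 0]}
  ]
}}

```text
time: 10.9
tcp_pos: [0.5008, 0.2314, 0.0616]
tool_rot: [180.0, 0.0, 173.7]
force: [0.8, 1.0, -0.1]
finger_gap: 0.0471
grasp_force: 0.0
```

```bash
python3 - <<'E'
from fr import *
s=manip.sense();print(rk(s['tcp_pos']),s['tool_rot'],s['finger_gap'],s['time'])
C={}
for n in('top','scene'): c=C[n]=manip.capture(n)
pickle.dump(C,open('c3.pkl','wb'))
a=[cv2.resize(C[n]['frame'][y:y+75,x:x+100],(400,300),interpolation=cv2.INTER_CUBIC)[:,:,::-1] for n,x,y in(('top',155,190),('scene',265,130))]
cv2.imwrite('pics/g5.png',np.hstack(a))
for n,x in(('front',-.0116+.018-.0),('tail',-.0116-.102)):
    p=wd([x,0,.034]); print(n,(proj(C['top'],p)[0]-[155,190]+.5)*4,(proj(C['scene'],p)[0]-[265,130]+.5)*4+[400,0])
E
```

```text
[-0.0836  0.0001  0.0616] [179.9715   0.0274 173.6737] 0.04713506387377164 10.9
front [181.511  119.6528] [636.1168 207.7749]
tail [149.7229 302.3167] [513.8288 144.1925]
```

View pics/g5.png

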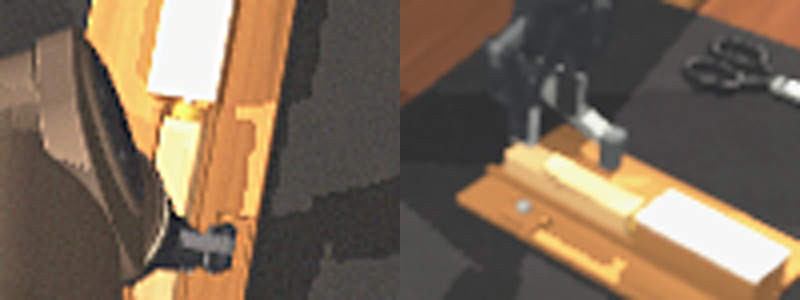

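The bodkin lies in the trough with its spike under the guard and the handle front about 13 mm short of the mouth (top crop 180,115), as expected. I'll regrasp near the tail.

>>> {"fn": "step_arm", "kwargs": {
  "moves": [
    {"fingers": 0.55, "delta_pos": [0, 0, 0.07], "rotation": [0, 0, 0]},
    {"fingers": 0.55, "delta_pos": [0, 0, 0.05], "rotation": [0, 0, 0]},
    {"fingers": 0.55, "delta_pos": [0, 0, 0.023], "rotation": [0, 0, 0]},
    {"fingers": 0.55, "delta_pos": [0, 0, 0], "rotation": [0, 0, 0]},
    {"fingers": 0, "delta_pos": [0, 0, 0], "rotation": [0, 0, 0]},
    {"fingers": 0, "delta_pos": [0, 0, 0], "rotation": [0, 0, 0]},
    {"fingers": 0, "delta_pos": [0, 0, 0], "rotation": [0, 0, 0]},
    {"fingers": 0, "delta_pos": [0, 0, 0], "rotation": [0, 0, 0]}
  ],
  "force": 40
}}

```text
time: 11.8
tcp_pos: [0.5015, 0.2312, 0.0191]
tool_rot: [180.0, 0.1, 173.6]
force: [-0.4, -0.1, 5.7]
finger_gap: 0.0251
grasp_force: 40.7
```

```bash
python3 to.py .5289 .2281 .019 173.54; python3 -c "
from fr import *
print(rk(manip.sense()['tcp_pos']))"
```

```text
t 11.8 tcp [0.5015 0.2312 0.0191] [179.9534   0.072  173.6089] gap 0.0250982336320431 gf 40.71964502334595 F [-0.3678 -0.0562  5.7094]
shift [-0.092  -0.      0.0003] turn [0.0005 0.0008 0.0008]
[-39.6343  33.8687  13.0335 112.9485 -12.8283  34.4574  65.4777]
[-0.0828 -0.      0.0191]
```

>>> {"fn": "step_arm", "kwargs": {
  "moves": [
    {"fingers": 0, "delta_pos": [0, 0, -0.003], "rotation": [0, 0, 0]},
    {"fingers": 0, "delta_pos": [-0.03, 0, 0], "rotation": [0, 0, 0]},
    {"fingers": 0, "delta_pos": [-0.03, 0, 0], "rotation": [0, 0, 0]},
    {"fingers": 0, "delta_pos": [-0.03, 0, 0], "rotation": [0, 0, 0]},
    {"fingers": 0, "delta_pos": [-0.03, 0, 0], "rotation": [0, 0, 0]},
    {"fingers": 0, "delta_pos": [-0.03, 0, 0], "rotation": [0, 0, 0]},
    {"fingers": 0, "delta_pos": [-0.03, 0, 0], "rotation": [0, 0, 0]},
    {"fingers": 0, "delta_pos": [0, 0, 0], "rotation": [0, 0, 0]},
    {"fingers": 0, "delta_pos": [0, 0, 0], "rotation": [0, 0, 0]}
  ]
}}

```text
time: 12.7
tcp_pos: [0.5547, 0.2248, 0.0191]
tool_rot: [-180.0, 0.0, 173.6]
force: [0.0, 0.4, -1.2]
finger_gap: 0.0252
grasp_force: 40.1
```

```bash
python3 -c "
from fr import *
s=manip.sense();print(rk(s['tcp_pos']),s['force'],s['finger_gap'])"
```

```text
[-0.0292 -0.0004  0.0191] [ 0.0422  0.3869 -1.1951] 0.02517309487648053
```

>>> {"fn": "step_arm", "kwargs": {
  "moves": [
    {"fingers": 0, "delta_pos": [-0.008, 0, 0], "rotation": [0, 0, 0]},
    {"fingers": 0, "delta_pos": [-0.008, 0, 0], "rotation": [0, 0, 0]},
    {"fingers": 0, "delta_pos": [-0.008, 0, 0], "rotation": [0, 0, 0]},
    {"fingers": 0, "delta_pos": [0, 0, 0], "rotation": [0, 0, 0]},
    {"fingers": 0, "delta_pos": [0, 0, 0], "rotation": [0, 0, 0]}
  ]
}}

```text
time: 13.2
tcp_pos: [0.5618, 0.2242, 0.0192]
tool_rot: [180.0, 0.0, 173.6]
force: [-1.2, 0.0, -1.0]
finger_gap: 0.0248
grasp_force: 40.0
```

>>> {"fn": "step_arm", "kwargs": {
  "moves": [
    {"fingers": 0, "delta_pos": [-0.004, 0, 0], "rotation": [0, 0, 0]},
    {"fingers": 0, "delta_pos": [0, 0, 0], "rotation": [0, 0, 0]},
    {"fingers": 0, "delta_pos": [0, 0, 0], "rotation": [0, 0, 0]}
  ]
}}

```text
time: 13.5
tcp_pos: [0.5629, 0.2241, 0.0192]
tool_rot: [180.0, 0.0, 173.6]
force: [0.1, 1.2, -0.3]
finger_gap: 0.0251
grasp_force: 40.0
```

>>> {"fn": "step_arm", "kwargs": {
  "moves": [
    {"fingers": 0, "delta_pos": [-0.004, 0, 0], "rotation": [0, 0, 0]},
    {"fingers": 0, "delta_pos": [0, 0, 0], "rotation": [0, 0, 0]},
    {"fingers": 0, "delta_pos": [0, 0, 0], "rotation": [0, 0, 0]}
  ]
}}

```text
time: 13.8
tcp_pos: [0.564, 0.224, 0.0192]
tool_rot: [-180.0, -0.0, 173.6]
force: [-0.0, -0.7, -1.2]
finger_gap: 0.025
grasp_force: 40.0
```

>>> {"fn": "step_arm", "kwargs": {
  "moves": [
    {"fingers": 0, "delta_pos": [-0.005, 0, 0], "rotation": [0, 0, 0]},
    {"fingers": 0, "delta_pos": [0, 0, 0], "rotation": [0, 0, 0]},
    {"fingers": 0, "delta_pos": [0, 0, 0], "rotation": [0, 0, 0]}
  ]
}}

```text
time: 14.1
tcp_pos: [0.564, 0.224, 0.0191]
tool_rot: [-180.0, -0.2, 173.6]
force: [-5.8, 0.5, 3.8]
finger_gap: 0.0254
grasp_force: 40.6
```

>>> {"fn": "step_arm", "kwargs": {
  "moves": [
    {"fingers": 0, "delta_pos": [-0.005, 0, 0], "rotation": [0, 0, 0]},
    {"fingers": 0, "delta_pos": [0, 0, 0], "rotation": [0, 0, 0]},
    {"fingers": 0, "delta_pos": [0, 0, 0], "rotation": [0, 0, 0]}
  ]
}}

```text
time: 14.4
tcp_pos: [0.5641, 0.224, 0.0191]
tool_rot: [-180.0, -0.3, 173.7]
force: [-11.0, 0.0, 9.1]
finger_gap: 0.025
grasp_force: 41.2
```

Contact is at the end wall, with TCP rack x = -0.0198, so the bodkin origin is at +0.010, which is home. I'll relieve the pressure and release, then work out the keeper angle.

>>> {"fn": "step_arm", "kwargs": {
  "moves": [
    {"fingers": 0, "delta_pos": [0.008, 0, 0], "rotation": [0, 0, 0]},
    {"fingers": 0, "delta_pos": [0, 0, 0], "rotation": [0, 0, 0]},
    {"fingers": 0.55, "delta_pos": [0, 0, 0], "rotation": [0, 0, 0]},
    {"fingers": 0.55, "delta_pos": [0, 0, 0], "rotation": [0, 0, 0]},
    {"fingers": 0.55, "delta_pos": [0, 0, 0], "rotation": [0, 0, 0]},
    {"fingers": 0.55, "delta_pos": [0, 0, -0.1], "rotation": [0, 0, 0]},
    {"fingers": 0.55, "delta_pos": [0, 0, -0.12], "rotation": [0, 0, 0]},
    {"fingers": 0.55, "delta_pos": [0, 0, -0.12], "rotation": [0, 0, 0]},
    {"fingers": 0.55, "delta_pos": [0, 0, 0], "rotation": [0, 0, 0]}
  ]
}}

```text
time: 15.3
tcp_pos: [0.568, 0.2248, 0.1263]
tool_rot: [179.7, 0.4, 173.6]
force: [0.3, 0.0, -0.9]
finger_gap: 0.0469
grasp_force: 0.0
```

```bash
python3 - <<'E'
from fr import *
C=pickle.load(open('c0.pkl','rb'));T=C['top'];S=C['scene']
s=manip.sense();print(rk(s['tcp_pos']),s['tool_rot'],s['finger_gap'],s['time'])
def knob(q,z): return wd([-.062-.098*np.sin(q),.058-.098*np.cos(q),z])
for q in np.arange(1.4,2.11,.1): print(round(q,2),knob(q,.066),'top',proj(T,knob(q,.066))[0],'scene',proj(S,knob(q,.066))[0],'base',proj(S,knob(q,.034))[0])
g=cv2.cvtColor(T['frame'],cv2.COLOR_RGB2GRAY); h=cv2.cvtColor(T['frame'],cv2.COLOR_RGB2HSV)
m=((g>85)&(h[...,1]<60))[225:290,140:185].astype(int)
for i,r in enumerate(m): print(225+i,''.join('.#'[v] for v in r))
g=cv2.cvtColor(S['frame'],cv2.COLOR_RGB2GRAY); h=cv2.cvtColor(S['frame'],cv2.COLOR_RGB2HSV)
m=((g>75)&(h[...,1]<70))[136:176,292:325].astype(int)
for i,r in enumerate(m): print(136+i,''.join('.#'[v] for v in r))
E
```

```text
[-0.016   0.0011  0.1263] [179.7397   0.4248 173.5845] 0.046947217519045924 15.3
1.4 [0.4309 0.2808 0.066 ] top [170.189  279.5026] scene [290.9052 146.2721] base [290.5149 154.6334]
1.5 [0.4308 0.2906 0.066 ] top [166.254  279.4298] scene [292.5642 144.9233] base [292.1471 153.2689]
1.6 [0.4317 0.3004 0.066 ] top [162.3633 278.9622] scene [294.4526 143.6907] base [294.0049 152.0215]
1.7 [0.4336 0.31   0.066 ] top [158.5576 278.1049] scene [296.5506 142.5836] base [296.0688 150.9007]
1.8 [0.4364 0.3194 0.066 ] top [154.8764 276.867 ] scene [298.8374 141.6101] base [298.3184 149.9148]
1.9 [0.4401 0.3284 0.066 ] top [151.3576 275.262 ] scene [301.2912 140.7774] base [300.7322 149.0711]
2.0 [0.4448 0.337  0.066 ] top [148.0375 273.307 ] scene [303.8897 140.0912] base [303.2881 148.3754]
2.1 [0.4502 0.3452 0.066 ] top [144.9501 271.023 ] scene [306.6095 139.5562] base [305.9632 147.8325]
225 .............................................
226 .............................................
227 .............................................
228 .............................................
229
[... 3866 characters left out ...]
#####.......####
158 ............###########.....#####
159 ..............##########...######
160 ...............###########.######
161 ................#################
162 ..................###############
163 ...................##############
164 ....................#############
165 ......................###########
166 .......................##########
167 .......................##########
168 .......................######.###
169 .......................#####....#
170 .......................#####.....
171 .......................#####.....
172 .................................
173 .................................
174 .................................
175 .................................
```

>>> {"fn": "step_arm", "kwargs": {
  "moves": [
    {"fingers": 0.6, "delta_pos": [0, 0, 0], "rotation": [0, 0, 0.091]},
    {"fingers": 0.6, "delta_pos": [0, 0, 0], "rotation": [0, 0, 0.091]},
    {"fingers": 0.6, "delta_pos": [0, 0, 0], "rotation": [0, 0, 0.091]},
    {"fingers": 0.6, "delta_pos": [0, 0, 0], "rotation": [0, 0, 0.091]},
    {"fingers": 0.6, "delta_pos": [0, 0, 0], "rotation": [0, 0, 0.091]},
    {"fingers": 0.6, "delta_pos": [0, 0, 0], "rotation": [0, 0, 0.091]},
    {"fingers": 0.6, "delta_pos": [0, 0, 0], "rotation": [0, 0, 0.091]},
    {"fingers": 0.6, "delta_pos": [0, 0, 0], "rotation": [0, 0, 0.091]},
    {"fingers": 0.6, "delta_pos": [0, 0, 0], "rotation": [0, 0, 0.091]},
    {"fingers": 0.6, "delta_pos": [0, 0, 0], "rotation": [0, 0, 0.091]},
    {"fingers": 0.6, "delta_pos": [0, 0, 0], "rotation": [0, 0, 0.091]},
    {"fingers": 0.6, "delta_pos": [0, 0, 0], "rotation": [0, 0, 0]}
  ],
  "force": 30
}}

```text
time: 16.5
tcp_pos: [0.5646, 0.2239, 0.1207]
tool_rot: [180.0, 0.1, 83.4]
force: [0.8, 0.3, 0.0]
finger_gap: 0.0512
grasp_force: 0.0
```

```bash
python3 to.py .4393 .3266 .12 83.54; python3 - <<'E'
from fr import *
C=pickle.load(open('c0.pkl','rb'));k=tri([(C['top'],(152.3,275.7)),(C['scene'],(301.3,141.2))]);print(k,rk(k))
E
```

```text
t 16.5 tcp [0.5646 0.2239 0.1207] [179.9968   0.0525  83.4092] gap 0.05119361690995089 gf 0.0 F [0.7557 0.3081 0.049 ]
shift [ 0.2921 -0.4541  0.002 ] turn [ 0.      0.0006 -0.0015]
[-53.5011  34.1133  40.4565 102.2153 -26.7836  53.6874  -8.2183]
[0.44   0.3269 0.0649] [-0.1547  0.0882  0.0649]
```

>>> {"fn": "step_arm", "kwargs": {
  "moves": [
    {"fingers": 0.6, "delta_pos": [0.0585, -0.091, 0], "rotation": [0, 0, 0]},
    {"fingers": 0.6, "delta_pos": [0.0585, -0.091, 0], "rotation": [0, 0, 0]},
    {"fingers": 0.6, "delta_pos": [0.0585, -0.091, 0], "rotation": [0, 0, 0]},
    {"fingers": 0.6, "delta_pos": [0.0585, -0.091, 0], "rotation": [0, 0, 0]},
    {"fingers": 0.6, "delta_pos": [0.0585, -0.09, 0], "rotation": [0, 0, 0]},
    {"fingers": 0.6, "delta_pos": [0, 0, 0], "rotation": [0, 0, 0]},
    {"fingers": 0.6, "delta_pos": [0, 0, 0], "rotation": [0, 0, 0]}
  ]
}}

```text
time: 17.2
tcp_pos: [0.4388, 0.327, 0.1212]
tool_rot: [180.0, -0.0, 83.8]
force: [0.2, -1.2, 0.3]
finger_gap: 0.0514
grasp_force: 0.0
```

```bash
python3 to.py .4398 .3268 .043 83.54
```

```text
t 17.2 tcp [0.4388 0.327  0.1212] [179.9892  -0.0049  83.8282] gap 0.05135135365442549 gf 0.0 F [ 0.1914 -1.2353  0.3353]
shift [-0.0003  0.0033  0.2605] turn [ 0.0001 -0.0001  0.0032]
[-72.0669  29.1334  42.0929 110.8951 -25.4034  49.5185 -22.8319]
```

>>> {"fn": "step_arm", "kwargs": {
  "moves": [
    {"fingers": 0.6, "delta_pos": [0, 0.003, 0.1], "rotation": [0, 0, 0.003]},
    {"fingers": 0.6, "delta_pos": [0, 0, 0.1], "rotation": [0, 0, 0]},
    {"fingers": 0.6, "delta_pos": [0, 0, 0.05], "rotation": [0, 0, 0]},
    {"fingers": 0.6, "delta_pos": [0, 0, 0], "rotation": [0, 0, 0]},
    {"fingers": 0.6, "delta_pos": [0, 0, 0], "rotation": [0, 0, 0]}
  ]
}}

```text
time: 17.7
tcp_pos: [0.4411, 0.3258, 0.0468]
tool_rot: [180.0, 0.0, 83.2]
force: [-0.3, 0.0, 0.8]
finger_gap: 0.0512
grasp_force: 0.0
```

```bash
python3 to.py .4398 .3268 .043 83.54
```

```text
t 17.7 tcp [0.4411 0.3258 0.0468] [179.9642   0.0064  83.2241] gap 0.05118478004189637 gf 0.0 F [-0.3284  0.0303  0.8085]
shift [ 0.0029 -0.0046  0.0126] turn [ 0.0004  0.0001 -0.0035]
[-67.7408  35.0911  36.8792 113.8755 -31.5143  41.232  -18.2244]
```

Close on the knob.

>>> {"fn": "step_arm", "kwargs": {
  "moves": [
    {"fingers": 0, "delta_pos": [0.003, -0.004, 0.004], "rotation": [0, 0, -0.003]},
    {"fingers": 0, "delta_pos": [0, 0, 0], "rotation": [0, 0, 0]},
    {"fingers": 0, "delta_pos": [0, 0, 0], "rotation": [0, 0, 0]},
    {"fingers": 0, "delta_pos": [0, 0, 0], "rotation": [0, 0, 0]},
    {"fingers": 0, "delta_pos": [0, 0, 0], "rotation": [0, 0, 0]}
  ],
  "force": 30
}}

```text
time: 18.2
tcp_pos: [0.4398, 0.3277, 0.0458]
tool_rot: [179.9, -0.1, 83.5]
force: [0.5, -0.5, 6.2]
finger_gap: 0.0148
grasp_force: 29.9
```

```bash
cat > arc.py <<'E'
from fr import *
s=manip.sense();p=rk(s['tcp_pos']);print(p,s['tool_rot'],s['finger_gap'],s['grasp_force'],s['force'],s['time'])
d=p[:2]-[-.062,.058];r=np.hypot(*d);q=np.arctan2(-d[0],-d[1]);print('r',r,'q',q)
N=18
Q=np.linspace(q,0,N+1);r_=np.linspace(r,.098,N+1)
P=np.c_[-.062-r_*np.sin(Q),.058-r_*np.cos(Q)];D=np.diff(P,axis=0)
yaw=np.radians(s['tool_rot'][2])-RK[2]; tx=np.array([np.cos(yaw),np.sin(yaw)]);ty=np.array([np.sin(yaw),-np.cos(yaw)])
for i,(a,b) in enumerate(np.c_[D@tx,D@ty]/.3): print(i,round(a,4),round(b,4),round(Q[i+1],2))
E
python3 arc.py
```

```text
[-0.155   0.089   0.0458] [179.9233  -0.0741  83.528 ] 0.014796421290468426 29.938880503177643 [ 0.5431 -0.4502  6.2366] 18.2
r 0.09802216579373807 q 1.8921432635663378
0 -0.0331 -0.0091 1.79
1 -0.0339 -0.0056 1.68
2 -0.0343 -0.002 1.58
3 -0.0343 0.0016 1.47
4 -0.0339 0.0052 1.37
5 -0.0332 0.0087 1.26
6 -0.0321 0.0122 1.16
7 -0.0306 0.0155 1.05
8 -0.0289 0.0186 0.95
9 -0.0267 0.0215 0.84
10 -0.0243 0.0242 0.74
11 -0.0217 0.0266 0.63
12 -0.0187 0.0288 0.53
13 -0.0156 0.0306 0.42
14 -0.0123 0.032 0.32
15 -0.0089 0.0331 0.21
16 -0.0054 0.0339 0.11
17 -0.0018 0.0343 0.0
```

>>> {"fn": "step_arm", "kwargs": {
  "moves": [
    {"fingers": 0, "delta_pos": [-0.033, -0.009, 0], "rotation": [0, 0, 0]},
    {"fingers": 0, "delta_pos": [-0.034, -0.0055, 0], "rotation": [0, 0, 0]},
    {"fingers": 0, "delta_pos": [-0.0343, -0.002, 0], "rotation": [0, 0, 0]},
    {"fingers": 0, "delta_pos": [-0.0343, 0.0016, 0], "rotation": [0, 0, 0]},
    {"fingers": 0, "delta_pos": [-0.034, 0.005, 0], "rotation": [0, 0, 0]},
    {"fingers": 0, "delta_pos": [-0.033, 0.0087, 0], "rotation": [0, 0, 0]},
    {"fingers": 0, "delta_pos": [-0.032, 0.012, 0], "rotation": [0, 0, 0]},
    {"fingers": 0, "delta_pos": [-0.0306, 0.0155, 0], "rotation": [0, 0, 0]},
    {"fingers": 0, "delta_pos": [-0.029, 0.0186, 0], "rotation": [0, 0, 0]},
    {"fingers": 0, "delta_pos": [0, 0, 0], "rotation": [0, 0, 0]},
    {"fingers": 0, "delta_pos": [0, 0, 0], "rotation": [0, 0, 0]}
  ]
}}

```text
time: 19.3
tcp_pos: [0.4411, 0.2374, 0.0454]
tool_rot: [-179.8, -0.0, 83.5]
force: [-4.6, -1.2, 16.0]
finger_gap: 0.0146
grasp_force: 30.9
```

```bash
sed -i 's/^N=18/N=8/' arc.py; python3 arc.py
```

```text
[-0.1436 -0.0007  0.0454] [-179.8445   -0.0064   83.5067] 0.01460111733806515 30.88913083076477 [-4.6233 -1.2008 15.9555] 19.3
r 0.10047492925132077 q 0.9473962983586376
0 -0.03 0.0258 0.83
1 -0.0267 0.0291 0.71
2 -0.023 0.0319 0.59
3 -0.019 0.0343 0.47
4 -0.0148 0.0362 0.36
5 -0.0104 0.0376 0.24
6 -0.0058 0.0384 0.12
7 -0.0012 0.0387 0.0
```

>>> {"fn": "step_arm", "kwargs": {
  "moves": [
    {"fingers": 0, "delta_pos": [0, 0, -0.01], "rotation": [0, 0, 0]},
    {"fingers": 0, "delta_pos": [-0.03, 0.0258, 0], "rotation": [0, 0, 0]},
    {"fingers": 0, "delta_pos": [-0.0267, 0.029, 0], "rotation": [0, 0, 0]},
    {"fingers": 0, "delta_pos": [-0.023, 0.032, 0], "rotation": [0, 0, 0]},
    {"fingers": 0, "delta_pos": [-0.019, 0.0343, 0], "rotation": [0, 0, 0]},
    {"fingers": 0, "delta_pos": [-0.0148, 0.036, 0], "rotation": [0, 0, 0]},
    {"fingers": 0, "delta_pos": [0, 0, 0], "rotation": [0, 0, 0]},
    {"fingers": 0, "delta_pos": [0, 0, 0], "rotation": [0, 0, 0]}
  ]
}}

```text
time: 20.1
tcp_pos: [0.4808, 0.1912, 0.0464]
tool_rot: [-179.5, 0.5, 83.2]
force: [-11.3, -18.5, 3.9]
finger_gap: 0.0138
grasp_force: 30.9
```

```bash
sed -i 's/^N=8/N=6/' arc.py; python3 arc.py
```

```text
[-0.0989 -0.0421  0.0464] [-179.4953    0.5206   83.2378] 0.013794111939468216 30.908380150794983 [-11.3233 -18.5375   3.91  ] 20.1
r 0.1066852642403151 q 0.3533145398576816
0 -0.0019 0.0213 0.29
1 -0.0006 0.0211 0.24
2 0.0007 0.0208 0.18
3 0.002 0.0204 0.12
4 0.0032 0.02 0.06
5 0.0044 0.0195 0.0
```

The force and gap readings suggest the knob has slid towards the edge of the pads. I'll open, look at the numbers, re-centre and regrip.

>>> {"fn": "step_arm", "kwargs": {
  "moves": [
    {"fingers": 0.45, "delta_pos": [0, 0, 0], "rotation": [0, 0, 0]},
    {"fingers": 0.45, "delta_pos": [0, 0, 0], "rotation": [0, 0, 0]},
    {"fingers": 0.45, "delta_pos": [0, 0, 0], "rotation": [0, 0, 0]},
    {"fingers": 0.45, "delta_pos": [0, 0, 0], "rotation": [0, 0, 0]}
  ]
}}

```text
time: 20.5
tcp_pos: [0.4859, 0.1993, 0.0483]
tool_rot: [180.0, -0.0, 83.6]
force: [-0.2, 0.5, -0.1]
finger_gap: 0.0384
grasp_force: 0.0
```

```bash
python3 arc.py|head -2; python3 - <<'E'
from fr import *
C={}
for n in('top','scene'): c=C[n]=manip.capture(n)
pickle.dump(C,open('c4.pkl','wb'))
a=[cv2.resize(C[n]['frame'][y:y+75,x:x+100],(400,300),interpolation=cv2.INTER_CUBIC)[:,:,::-1] for n,x,y in(('top',155,200),('scene',275,120))]
cv2.imwrite('pics/g6.png',np.hstack(a))
p=wd([-.0989,-.0328,.066]);
for n,x,y in(('top',155,200),('scene',275,120)): print((proj(C[n],p)[0]-[x,y]+.5)*4)
E
```

```text
[-0.0947 -0.0334  0.0483] [179.9545  -0.0375  83.5524] 0.038365663194409996 0.0 [-0.1816  0.4827 -0.084 ] 20.5
r 0.09710268065378562 q 0.3435752016591488
[196.4838 241.649 ]
[ 62.8184 175.8931]
```

View pics/g6.png

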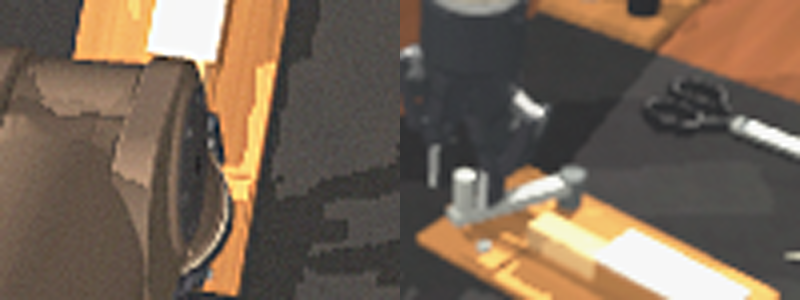

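The scene crop shows the knob top at (64,175), against (63,176) predicted. The knob is between the fingers and the bodkin is home under the guard. I'll regrip and finish the arc.

>>> {"fn": "step_arm", "kwargs": {
  "moves": [
    {"fingers": 0, "delta_pos": [0, 0, 0], "rotation": [0, 0, 0]},
    {"fingers": 0, "delta_pos": [0, 0, 0], "rotation": [0, 0, 0]},
    {"fingers": 0, "delta_pos": [0, 0, 0], "rotation": [0, 0, 0]},
    {"fingers": 0, "delta_pos": [0, 0, 0], "rotation": [0, 0, 0]},
    {"fingers": 0, "delta_pos": [-0.0065, 0.019, 0], "rotation": [0, 0, 0]},
    {"fingers": 0, "delta_pos": [-0.0055, 0.019, 0], "rotation": [0, 0, 0]},
    {"fingers": 0, "delta_pos": [-0.004, 0.019, 0], "rotation": [0, 0, 0]},
    {"fingers": 0, "delta_pos": [0, 0, 0], "rotation": [0, 0, 0]},
    {"fingers": 0, "delta_pos": [0, 0, 0], "rotation": [0, 0, 0]}
  ],
  "force": 30
}}

```text
time: 21.5
tcp_pos: [0.5021, 0.1912, 0.048]
tool_rot: [180.0, 0.1, 83.5]
force: [-2.3, -5.0, 5.0]
finger_gap: 0.0145
grasp_force: 29.9
```

```bash
python3 arc.py
```

```text
[-0.0778 -0.0397  0.048 ] [179.9951   0.0533  83.4621] 0.014506530766015296 29.90848571062088 [-2.2691 -4.9758  5.0145] 21.5
r 0.09893687864390331 q 0.1601888091515934
0 -0.0008 0.0088 0.13
1 -0.0005 0.0088 0.11
2 -0.0003 0.0088 0.08
3 -0.0001 0.0088 0.05
4 0.0002 0.0088 0.03
5 0.0004 0.0087 0.0
```

>>> {"fn": "step_arm", "kwargs": {
  "moves": [
    {"fingers": 0, "delta_pos": [0, 0.013, 0], "rotation": [0, 0, 0]},
    {"fingers": 0, "delta_pos": [0, 0.013, 0], "rotation": [0, 0, 0]},
    {"fingers": 0, "delta_pos": [0, 0.013, 0], "rotation": [0, 0, 0]},
    {"fingers": 0, "delta_pos": [0, 0.013, 0], "rotation": [0, 0, 0]},
    {"fingers": 0, "delta_pos": [0, 0, 0], "rotation": [0, 0, 0]},
    {"fingers": 0, "delta_pos": [0, 0, 0], "rotation": [0, 0, 0]}
  ]
}}

```text
time: 22.1
tcp_pos: [0.5172, 0.1888, 0.0478]
tool_rot: [-180.0, 0.1, 83.5]
force: [-3.0, -7.0, 4.4]
finger_gap: 0.0144
grasp_force: 30.1
```

```bash
python3 arc.py|head -2
```

```text
[-0.0625 -0.0404  0.0478] [-179.979     0.1078   83.456 ] 0.014425215952002206 30.065982341766357 [-2.9727 -6.9939  4.3671] 22.1
r 0.0983584860432964 q 0.005082444055853562
```

Nearly shut (q ≈ 0.005). I'll push a little further to feel the stop.

>>> {"fn": "step_arm", "kwargs": {
  "moves": [
    {"fingers": 0, "delta_pos": [0, 0.006, 0], "rotation": [0, 0, 0]},
    {"fingers": 0, "delta_pos": [0, 0, 0], "rotation": [0, 0, 0]},
    {"fingers": 0, "delta_pos": [0, 0, 0], "rotation": [0, 0, 0]}
  ]
}}

```text
time: 22.4
tcp_pos: [0.5177, 0.1888, 0.0477]
tool_rot: [-179.8, 0.1, 83.5]
force: [-7.1, -7.3, 9.1]
finger_gap: 0.0147
grasp_force: 30.4
```

>>> {"fn": "step_arm", "kwargs": {
  "moves": [
    {"fingers": 0, "delta_pos": [0, 0.006, 0], "rotation": [0, 0, 0]},
    {"fingers": 0, "delta_pos": [0, 0, 0], "rotation": [0, 0, 0]},
    {"fingers": 0, "delta_pos": [0, 0, 0], "rotation": [0, 0, 0]}
  ]
}}

```text
time: 22.7
tcp_pos: [0.5178, 0.1885, 0.0476]
tool_rot: [-179.7, 0.1, 83.5]
force: [-12.1, -6.4, 12.4]
finger_gap: 0.0145
grasp_force: 31.0
```

>>> {"fn": "step_arm", "kwargs": {
  "moves": [
    {"fingers": 0, "delta_pos": [0, -0.006, 0], "rotation": [0, 0, 0]},
    {"fingers": 0, "delta_pos": [0, 0, 0], "rotation": [0, 0, 0]},
    {"fingers": 0.5, "delta_pos": [0, 0, 0], "rotation": [0, 0, 0]},
    {"fingers": 0.5, "delta_pos": [0, 0, 0], "rotation": [0, 0, 0]},
    {"fingers": 0.5, "delta_pos": [0, 0, 0], "rotation": [0, 0, 0]},
    {"fingers": 0.5, "delta_pos": [0, 0, 0], "rotation": [0, 0, 0]},
    {"fingers": 0.5, "delta_pos": [0, 0, -0.1], "rotation": [0, 0, 0]},
    {"fingers": 0.5, "delta_pos": [0, 0, -0.13], "rotation": [0, 0, 0]},
    {"fingers": 0.5, "delta_pos": [0, 0, -0.13], "rotation": [0, 0, 0]},
    {"fingers": 0.5, "delta_pos": [0, 0, -0.1], "rotation": [0, 0, 0]},
    {"fingers": 0.5, "delta_pos": [0.13, 0, 0], "rotation": [0, 0, 0]},
    {"fingers": 0.5, "delta_pos": [0.13, 0, 0], "rotation": [0, 0, 0]},
    {"fingers": 0.5, "delta_pos": [0.13, 0, 0], "rotation": [0, 0, 0]},
    {"fingers": 0.5, "delta_pos": [0.13, 0, 0], "rotation": [0, 0, 0]},
    {"fingers": 0.5, "delta_pos": [0.13, 0, 0], "rotation": [0, 0, 0]},
    {"fingers": 0.5, "delta_pos": [0.13, 0, 0], "rotation": [0, 0, 0]},
    {"fingers": 0.5, "delta_pos": [0.13, 0, 0], "rotation": [0, 0, 0]},
    {"fingers": 0.5, "delta_pos": [0, 0, 0], "rotation": [0, 0, 0]}
  ]
}}

```text
time: 24.5
tcp_pos: [0.5477, 0.4688, 0.1845]
tool_rot: [-179.9, -0.1, 84.0]
force: [-0.4, -0.3, -0.9]
finger_gap: 0.0425
grasp_force: 0.0
```

```bash
python3 - <<'E'
from fr import *
s=manip.sense();print(s['tcp_pos'],s['force'],s['time'])
C={n:manip.capture(n) for n in('top','scene')}
C0=pickle.load(open('c0.pkl','rb'));T=C['top'];S=C['scene']
for q in(0,.16,.3):
    P=wd([-.062-.098*np.sin(q),.058-.098*np.cos(q),.066]); print(q,'top',proj(T,P)[0],'scene',proj(S,P)[0])
print('tail top',proj(T,wd([-.05,0,.034])),'front',proj(T,wd([.02,0,.034])))
g=cv2.cvtColor(T['frame'],cv2.COLOR_RGB2GRAY); h=cv2.cvtColor(T['frame'],cv2.COLOR_RGB2HSV)
m=((g>85)&(h[...,1]<60))[236:258,165:222].astype(int)
for i,r in enumerate(m): print(236+i,''.join('.#'[v] for v in r))
g=cv2.cvtColor(S['frame'],cv2.COLOR_RGB2GRAY); h=cv2.cvtColor(S['frame'],cv2.COLOR_RGB2HSV)
m=((g>75)&(h[...,1]<70))[156:190,292:325].astype(int)
for i,r in enumerate(m): print(156+i,''.join('.#'[v] for v in r))
# bystanders: change between first and last
for n,bx in dict(tin=(275,138,40,45),varnish=(276,180,26,24),scissors=(84,186,38,68),stacker=(452,228,34,26)).items():
    x,y,w,hh=bx; d=np.abs(C0['top']['frame'][y:y+hh,x:x+w].astype(int)-T['frame'][y:y+hh,x:x+w]).mean(2); print(n,d.mean(),(d>60).sum())
a=[cv2.resize(c['frame'][y:y+75,x:x+100],(400,300),interpolation=cv2.INTER_CUBIC)[:,:,::-1] for c,x,y in((T,150,190),(S,275,130))]
cv2.imwrite('pics/g7.png',np.hstack(a))
E
```

```text
[0.5477 0.4688 0.1845] [-0.3875 -0.2999 -0.8922] 24.5
0 top [208.9065 245.818 ] scene [298.0991 169.4096]
0.16 top [207.3812 251.8629] scene [294.3414 167.1293]
0.3 top [205.2636 256.9381] scene [291.6078 164.9128]
tail top [[196.1752 240.689 ]] front [[200.7621 214.3317]]
236 ............................#########....................
237 ............................#########....................
238 ............................#########....................
239 ......####.................##########....................
240 .....#############..........########.....................
241 ....#####################.........##.....................
242 ....############################.........................
243 ....###################################...###............
244 .....#########################################...........
245 ......###########################################........
246 .........#....####################################.......
247 ....................##############################.......
248 ...........................#######################.......
249 ................
[... 1240 characters left out ...]
#########..........
175 ....###########.########.........
176 ....###########.#########........
177 ....##########...########........
178 ...#########..........##......#..
179 ...########..................####
180 ...#######.................######
181 ..######...................######
182 ...####.....................#####
183 .............................####
184 ...............................##
185 .................................
186 .................................
187 .................................
188 .................................
189 .................................
tin 4.377407407407406 0
varnish 9.493589743589743 0
scissors 8.940660474716202 8
stacker 14.898567119155356 50
```

View pics/g7.png

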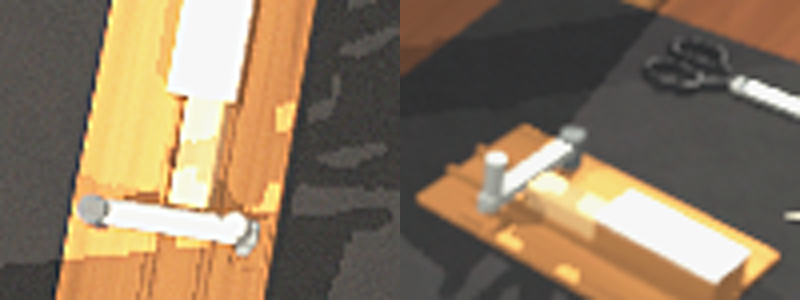

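The final crops show the keeper bar across the trough just behind the handle, with the knob top at scene (299,169) against (298,169) predicted for shut. The handle front is under the guard and the gripper is clear.

```bash
python3 -c "
from workcell import manip
print(manip.sign_off())"
```

```text
the job is handed in; nothing more can be done
None
```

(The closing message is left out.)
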